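# Change the arbor on the film winder and its loading tray

## Robot

A 6-joint arm with a two-finger parallel gripper is mounted at the origin on the work surface. World frame = base frame: x ahead of the robot, y to its left, z up, the work surface at z = 0. Lengths are in m, angles in rad, forces in N, time in s.
With the tool pointing down it reaches from about 0.375 to 0.9 m from the base axis. Payload 3.1 kg.
Tool frame: the origin (TCP) lies at the very end of the fingers, on their centre line; the grasp point (between the pads) lies 19 mm behind it; z points along the fingers, y is the line along which they close (so a half turn about z gives the same grasp; the last joint's range is limited). The gripper opens to 85 mm and grips with 20 to 120 N. Pads are 22 mm wide; open, the fingers measure 114 mm over their backs; the gripper's body (76 mm by 85 mm) begins 54 mm behind the grasp point. The pads swing forward as they close: fully open they stand 13 mm farther back than shut.
Start: joints at [0.967, 0.527, 1.433, -0, 1.181, -0.178], TCP at [0.258, 0.569, 0.204] pointing down, gripper open.
Joint ranges: [-3.08, 3.08], [-0.75, 2.2], [0.22, 2.44], [-1.43, 4.57], [0, 2.65], [-2.85, 2.85]. Speed limits (rad/s): [2.79, 2.79, 3.14, 3.14, 3.14, 3.14].

## Interface

Orientations are given as a unit quaternion [x, y, z, w].
In Python, from station import telemetry, snapshot, ticket gives the robot as it stands.
- The arm moves only by the tool move_arm, never from a script. Its argument "commands" is text: rows parted by semicolons, each of 7 numbers parted by spaces: the shift along the tool's x, y, z in mm, then the turn, a rotation vector about the tool's x, y, z in degrees, then the opening, from -1 (shut) to 1 (fully open). A call has exactly 5 rows; each row is the pose to reach, as a shift and turn from the pose commanded when the call began, along the tool's axes at that moment; what a row does not reach only later rows make up. A row lasts 1/8 s, in which the tool goes at most 62.5 mm and 10.7 degrees, less where a joint would pass 70% of its speed; a pose out of reach is approached as far as the arm can. A call with a gripper value outside its range is refused whole. The fingers move at their own pace and stop on an object; "grip_force" is the grip in N (left out, the last holds). Time passes only in rows, so rows that repeat a pose let the fingers close, or fill a call up. It gives the time, the measured TCP pose, the force, the opening and the grip force at its end, in the units of the state.
- telemetry.sense(): the state, without advancing time (a new reading comes with each control period).
- snapshot(name): name is "scene" or "top" or "wrist"; returns a dict with "image" (384x512x3 uint8, red, green, blue), "fx", "fy", "cx", "cy" (pixels), "pose" (4x4, takes a point from camera to world coordinates). Camera axes: x right, y down, z forward; pixel columns grow to the right and rows downward; lengths in m; the calibration is good to about 2 mm. The wrist camera is an equidistant fisheye: a pixel r from the principal point sees the ray r / f radians off the axis. A picture is of the moment at which its call begins. There is no depth.
- ticket.sign_off(): hands the job in; it is judged then, once.
The state is a dict: "t": time; "q": joint angles; "qd": joint speeds; "tau": joint torques, N m; "tcp_pos": TCP position; "tool_rot": TCP orientation; "force": force on the tool from outside, world axes, zero at the start; "ft_torque": the same for the moment, N m; "finger_gap": opening from 0.0 (shut) to 1.0 (fully open); "gripper_force": force on a finger pad.
Only numpy, scipy, OpenCV 4.12 (cv2) and the standard library are available. Lean on these libraries where they do the work, as an engineer would, in place of code of your own. Each camera call takes 0.05 s, during which the arm holds its last target. There are 200 camera calls.

## Task

Change over the film winder for the next session: slide its tailstock back by the red grip, lay the spent arbor (blue hub) in the free slot of the wooden rack, then lay the fresh arbor (orange hub) in the winder's steadies and slide the tailstock up until that arbor sits fully home on both centres. Seat every black magazine insert flat and square, rib up, in its own pocket of the grey loading tray. Leave the canisters, spool, lens cap, tank lid and iron weight alone.

Things in the scene. Friction and masses are not known exactly. Their poses are not given: they have to be found in the camera images.
- winder: green winder, bed 300 x 80 x 18 mm, fixed. Origin on the counter below arbor_home; x along the line of centres (70 mm above the counter) from tailstock to headstock. Headstock: 95 mm high, face at x = 75 mm, with a 10 mm conical centre pointing to -x. Two white V steadies, 12 mm thick, mouths 35 mm wide, at x = -60 and 40 mm carry the arbor's journals on the line of centres
- arbor_home (a point): point on the winder's line of centres where the arbor's middle lies when its ends are home against headstock and tailstock; axes as the winder. With the tailstock fully back, an arbor whose middle is 11 to 27 mm to -x of here can be lowered into or lifted from the steadies clear of both centres
- tailstock (a joint): slide of the aluminium tailstock on the winder bed (block 45 x 60 mm, top 92 mm above the counter, 10 mm conical centre to +x): 0 fully back, grows along the winder's +x, 0.060 m when it holds the arbor home against the headstock; it stays where left (friction 3 N) and pushes the arbor along the steadies
- tail_grip (a point): point on the tailstock's red upright grip (20 along the slide x 24 across x 40 mm high), 117 mm above the counter; the grip spans 92 to 132 mm; axes as the winder
- arbor: fresh arbor, steel rod 150 mm long along its x with an orange square hub (50 mm long, 32 x 32 mm) in the middle and round journals of 22 mm diameter to either side; both ends alike, each with a centre hole 14 mm wide and 13 mm deep; origin: its middle, on its axis; about 0.25 kg; starts in a slot of the rack
- spent: spent arbor, steel rod 150 mm long along its x with a blue square hub (50 mm long, 32 x 32 mm) in the middle and round journals of 22 mm diameter to either side; both ends alike, each with a centre hole 14 mm wide and 13 mm deep; origin: its middle, on its axis; about 0.25 kg; starts home between the centres, 10 mm deep on each centre: draw it about 19 mm to the winder's -x before lifting
- slot0 (a point): middle of slot 0 of the fixed wooden arbor rack (base 124 along x, 105 along y, 10 mm thick; two parallel slots 66 mm apart, each a pair of V blocks 12 mm thick at x = -50 and 50 mm, mouths 35 mm wide, that carry an arbor's journals): on the axis of an arbor lying there, 45 mm above the counter, x along it; the arbor's middle may lie up to 18 mm either way
- slot1 (a point): middle of slot 1 of the fixed wooden arbor rack (base 124 along x, 105 along y, 10 mm thick; two parallel slots 66 mm apart, each a pair of V blocks 12 mm thick at x = -50 and 50 mm, mouths 35 mm wide, that carry an arbor's journals): on the axis of an arbor lying there, 45 mm above the counter, x along it; the arbor's middle may lie up to 18 mm either way
- insert0: black flat magazine insert, slab 70 (x) x 46 (y) x 14 mm (z), with a yellow pull rib 36 (x) x 14 (y) mm standing 22 mm above the middle of the slab (rib top 36 mm above the underside); origin: centre of the underside, z up; 2 to 4 of the four inserts are present (None when absent)
- insert1: black flat magazine insert, slab 70 (x) x 46 (y) x 14 mm (z), with a yellow pull rib 36 (x) x 14 (y) mm standing 22 mm above the middle of the slab (rib top 36 mm above the underside); origin: centre of the underside, z up; 2 to 4 of the four inserts are present (None when absent)
- insert2: black flat magazine insert, slab 70 (x) x 46 (y) x 14 mm (z), with a yellow pull rib 36 (x) x 14 (y) mm standing 22 mm above the middle of the slab (rib top 36 mm above the underside); origin: centre of the underside, z up; 2 to 4 of the four inserts are present (None when absent)
- insert3: black flat magazine insert, slab 70 (x) x 46 (y) x 14 mm (z), with a yellow pull rib 36 (x) x 14 (y) mm standing 22 mm above the middle of the slab (rib top 36 mm above the underside); origin: centre of the underside, z up; 2 to 4 of the four inserts are present (None when absent)
- tray: grey loading tray 172 (x) x 136 (y) x 18 mm (z), fixed to the counter, with four rectangular pockets 8 mm deep, 73 (x) x 49 (y) mm; origin: centre of the underside
- tray_hole0 (a point): centre of the mouth of pocket 0 of the tray (18 mm above the counter, pocket floor 8 mm lower); axes as the tray; any insert fits any pocket, either way round
- tray_hole1 (a point): centre of the mouth of pocket 1 of the tray (18 mm above the counter, pocket floor 8 mm lower); axes as the tray; any insert fits any pocket, either way round
- tray_hole2 (a point): centre of the mouth of pocket 2 of the tray (18 mm above the counter, pocket floor 8 mm lower); axes as the tray; any insert fits any pocket, either way round
- tray_hole3 (a point): centre of the mouth of pocket 3 of the tray (18 mm above the counter, pocket floor 8 mm lower); axes as the tray; any insert fits any pocket, either way round
- spool: steel film spool standing upright, 58 mm flanges, 60 mm high; leave alone; origin: centre of its underside
- lens_cap: brass lens rear cap, 62 mm wide, 20 mm high; leave alone; origin: centre of its underside
- canister0: silver aluminium canister with black screw cap, 52 mm wide, 95 mm high; leave alone; origin: centre of its underside
- canister1: silver aluminium canister with black screw cap, 52 mm wide, 95 mm high; leave alone; origin: centre of its underside
- canister2: silver aluminium canister with black screw cap, 52 mm wide, 95 mm high; leave alone; origin: centre of its underside
- tank_lid: cream changing-tank lid, 110 mm wide, 40 mm high; leave alone; origin: centre of its underside
- lens_weight: black iron lens weight, 64 mm wide, 48 mm high; leave alone; origin: centre of its underside
Mind the look-alikes: they are no part of the job. Leave any purple look-alike of the insert2 alone.

How it is judged:
On the way, in this order (a step that is already met when the one before it is completed fails the run):
1. the fresh arbor lies in both steadies on the line of centres while the tailstock is still back (y of arbor in the frame of arbor_home between -0.004 and 0.004 m and z of arbor in the frame of arbor_home between -0.004 and 0.004 m and angle between the x axis of arbor and the x axis of winder, either way round below 0.05 rad and x of arbor in the frame of arbor_home between -0.034 and 0.005 m and value of joint tailstock below 0.05 m), for 0.2 s.
2. the tailstock is slid up and the fresh arbor is home on both centres (y of arbor in the frame of arbor_home between -0.004 and 0.004 m and z of arbor in the frame of arbor_home between -0.004 and 0.004 m and angle between the x axis of arbor and the x axis of winder, either way round below 0.05 rad and x of arbor in the frame of arbor_home between -0.004 and 0.004 m and value of joint tailstock above 0.0555 m), for 0.2 s.
At the end, for the whole second after the job is handed in: Arbor within 4 mm and 0.05 rad of home on the line of centres, tailstock past 0.0555 m. Spent arbor in a rack slot within 4 mm, 22 mm lengthwise. Every insert in a pocket, rib up: within 6 mm, underside 5 to 10.5 mm below the mouth, square to 0.08, level to 0.05 rad. All at rest, released (all of step 2 and linear speed of each of arbor, spent, insert0, insert1, insert2, insert3 below 0.02 m/s and ((x of spent in the frame of slot0 between -0.022 and 0.022 m and y of spent in the frame of slot0 between -0.004 and 0.004 m and z of spent in the frame of slot0 between -0.004 and 0.004 m and angle between the x axis of spent and the x axis of slot0, either way round below 0.06 rad) or (x of spent in the frame of slot1 between -0.022 and 0.022 m and y of spent in the frame of slot1 between -0.004 and 0.004 m and z of spent in the frame of slot1 between -0.004 and 0.004 m and angle between the x axis of spent and the x axis of slot1, either way round below 0.06 rad)) and ((horizontal distance between insert0 and tray_hole0 below 0.006 m and z of insert0 in the frame of tray_hole0 between -0.0105 and -0.005 m and angle between the x axis of insert0 and the x axis of tray, either way round below 0.08 rad and angle between insert0's own z axis and vertical below 0.05 rad) or (horizontal distance between insert0 and tray_hole1 below 0.006 m and z of insert0 in the frame of tray_hole1 between -0.0105 and -0.005 m and angle between the x axis of insert0 and the x axis of tray, either way round below 0.08 rad and angle between insert0's own z axis and vertical below 0.05 rad) or (horizontal distance between insert0 and tray_hole2 below 0.006 m and z of insert0 in the frame of tray_hole2 between -0.0105 and -0.005 m and angle between the x axis of insert0 and the x axis of tray, either way round below 0.08 rad and angle between insert0's own z axis and vertical below 0.05 rad) or (horizontal distance between insert0 and tray_hole3 below 0.006 m and z of insert0 in the frame of tray_hole3 between -0.0105 and -0.005 m and angle between the x axis of insert0 and the x axis of tray, either way round below 0.08 rad and angle between insert0's own z axis and vertical below 0.05 rad)) and ((horizontal distance between insert1 and tray_hole0 below 0.006 m and z of insert1 in the frame of tray_hole0 between -0.0105 and -0.005 m and angle between the x axis of insert1 and the x axis of tray, either way round below 0.08 rad and angle between insert1's own z axis and vertical below 0.05 rad) or (horizontal distance between insert1 and tray_hole1 below 0.006 m and z of insert1 in the frame of tray_hole1 between -0.0105 and -0.005 m and angle between the x axis of insert1 and the x axis of tray, either way round below 0.08 rad and angle between insert1's own z axis and vertical below 0.05 rad) or (horizontal distance between insert1 and tray_hole2 below 0.006 m and z of insert1 in the frame of tray_hole2 between -0.0105 and -0.005 m and angle between the x axis of insert1 and the x axis of tray, either way round below 0.08 rad and angle between insert1's own z axis and vertical below 0.05 rad) or (horizontal distance between insert1 and tray_hole3 below 0.006 m and z of insert1 in the frame of tray_hole3 between -0.0105 and -0.005 m and angle between the x axis of insert1 and the x axis of tray, either way round below 0.08 rad and angle between insert1's own z axis and vertical below 0.05 rad)) and ((horizontal distance between insert2 and tray_hole0 below 0.006 m and z of insert2 in the frame of tray_hole0 between -0.0105 and -0.005 m and angle between the x axis of insert2 and the x axis of tray, either way round below 0.08 rad and angle between insert2's own z axis and vertical below 0.05 rad) or (horizontal distance between insert2 and tray_hole1 below 0.006 m and z of insert2 in the frame of tray_hole1 between -0.0105 and -0.005 m and angle between the x axis of insert2 and the x axis of tray, either way round below 0.08 rad and angle between insert2's own z axis and vertical below 0.05 rad) or (horizontal distance between insert2 and tray_hole2 below 0.006 m and z of insert2 in the frame of tray_hole2 between -0.0105 and -0.005 m and angle between the x axis of insert2 and the x axis of tray, either way round below 0.08 rad and angle between insert2's own z axis and vertical below 0.05 rad) or (horizontal distance between insert2 and tray_hole3 below 0.006 m and z of insert2 in the frame of tray_hole3 between -0.0105 and -0.005 m and angle between the x axis of insert2 and the x axis of tray, either way round below 0.08 rad and angle between insert2's own z axis and vertical below 0.05 rad)) and ((horizontal distance between insert3 and tray_hole0 below 0.006 m and z of insert3 in the frame of tray_hole0 between -0.0105 and -0.005 m and angle between the x axis of insert3 and the x axis of tray, either way round below 0.08 rad and angle between insert3's own z axis and vertical below 0.05 rad) or (horizontal distance between insert3 and tray_hole1 below 0.006 m and z of insert3 in the frame of tray_hole1 between -0.0105 and -0.005 m and angle between the x axis of insert3 and the x axis of tray, either way round below 0.08 rad and angle between insert3's own z axis and vertical below 0.05 rad) or (horizontal distance between insert3 and tray_hole2 below 0.006 m and z of insert3 in the frame of tray_hole2 between -0.0105 and -0.005 m and angle between the x axis of insert3 and the x axis of tray, either way round below 0.08 rad and angle between insert3's own z axis and vertical below 0.05 rad) or (horizontal distance between insert3 and tray_hole3 below 0.006 m and z of insert3 in the frame of tray_hole3 between -0.0105 and -0.005 m and angle between the x axis of insert3 and the x axis of tray, either way round below 0.08 rad and angle between insert3's own z axis and vertical below 0.05 rad))); the robot touches nothing.
It fails at once if a canister, the spool, the lens cap, the tank lid or the iron weight is moved by more than 60 mm (distance of any of spool, lens_cap, canister0, canister1, canister2, tank_lid, lens_weight from where it was at the start of the episode above 0.06 m).
Of insert0, insert1, insert2, insert3 only 2 to 4 are there at a start; the rules pass over those that are not, and their reading is None.
At some moment in a run one of insert0, insert1, insert2, insert3 may be knocked a few centimetres aside while the robot is not near it.
Once in a run the grip may slacken for a moment while it holds something.
It also fails if it takes over 210 s, if anything falls off the work surface, if the arm or the gripper's body presses on something with over 40 N, if the wrist force passes 120 N, or if a joint passes its speed limit or range.

## Working session

There is one attempt and no reset: what is moved stays moved. The work goes in short steps, Python scripts to look and compute and a tool call to move; the robot and the scene stay as the last step left them, time stands still between calls to the robot, and variables do not carry over. Pictures are saved under pics/ and viewed, at most 14 in all, crops included, and the job is handed in when it is done.

Besides the shell and the picture viewer there is one more tool, called after "Emit:" as name(argument=value, ...) on one line, values as JSON. move_arm: Moves the arm, as the interface text tells. Its arguments: {"type":"object","properties":{"commands":{"type":"string"},"grip_force":{"type":"number"}},"required":["commands"]}

```bash
ls; mkdir -p pics; cat > h.py <<'E'
import numpy as np, cv2
from station import telemetry, snapshot, ticket
def save(n,f):
    s=snapshot(n); cv2.imwrite('pics/'+f+'.png',s['image'][:,:,::-1]); np.savez('pics/'+f+'.npz',**s); return s
def ray(s,u,v,wrist=False):
    x=(u-s['cx'])/s['fx'];y=(v-s['cy'])/s['fy']
    if wrist:
        r=np.hypot(x,y); k=np.sin(r)/r if r>1e-9 else 1; d=np.array([x*k,y*k,np.cos(r)])
    else: d=np.array([x,y,1.])
    P=np.array(s['pose']); return P[:3,3],P[:3,:3]@(d/np.linalg.norm(d))
def atz(s,u,v,z,wrist=False):
    o,d=ray(s,u,v,wrist); return o+d*(z-o[2])/d[2]
def proj(s,p,wrist=False):
    P=np.array(s['pose']); c=P[:3,:3].T@(np.array(p)-P[:3,3])
    if wrist:
        t=np.arctan2(np.hypot(c[0],c[1]),c[2]); k=t/np.hypot(c[0],c[1]); return s['cx']+s['fx']*c[0]*k, s['cy']+s['fy']*c[1]*k
    return s['cx']+s['fx']*c[0]/c[2], s['cy']+s['fy']*c[1]/c[2]
def tri(rays):
    A=0;b=0
    for o,d in rays:
        M=np.eye(3)-np.outer(d,d);A=A+M;b=b+M@o
    return np.linalg.solve(A,b)
E
python3 - <<'E'
from h import *
for n in('scene','top','wrist'):
    s=save(n,n+'0'); print(n,s['fx'],s['cx'],s['cy'],np.round(s['pose'],3).tolist())
print(telemetry.sense())
E
```

```text
pics
scene 452.14912266080194 258.62124241216713 193.80680431069922 [[-0.854, 0.296, -0.428, 1.04], [0.52, 0.508, -0.686, 0.74], [0.015, -0.809, -0.588, 0.706], [0.0, 0.0, 0.0, 1.0]]
top 479.3363742179354 252.4389651139498 184.12687396509324 [[0.003, -0.988, 0.152, 0.371], [-1.0, -0.0, 0.016, 0.003], [-0.016, -0.152, -0.988, 1.392], [0.0, 0.0, 0.0, 1.0]]
wrist 297.3186396354542 258.58207471299124 191.58386413945314 [[0.414, 0.873, 0.259, 0.191], [0.91, -0.396, -0.119, 0.599], [-0.001, 0.285, -0.959, 0.375], [0.0, 0.0, 0.0, 1.0]]
{'t': 0.15, 'q': array([ 9.66485424e-01,  5.28234478e-01,  1.43366628e+00,  6.33587131e-06,
        1.18140736e+00, -1.78469579e-01]), 'qd': array([-0.00024639, -0.00143977, -0.00526402, -0.00022911,  0.00032032,
       -0.00134365]), 'tau': array([ 3.85086923e-05, -4.42743874e+01, -1.78276134e+01, -2.55002078e-04,
        5.56988292e-03, -7.32258457e-06]), 'tcp_pos': array([0.25777182, 0.56867916, 0.20295107]), 'tool_rot': array([ 2.11316605e-01,  9.77417289e-01, -7.91752564e-04, -3.29910661e-04]), 'force': array([-0.80676427,  0.28738539, -0.88392289]), 'ft_torque': array([0.00388872, 0.01956991, 0.00915384]), 'gripper_force': 0.0, 'finger_gap': 1.0016292383888616}
```

View pics/top0.png

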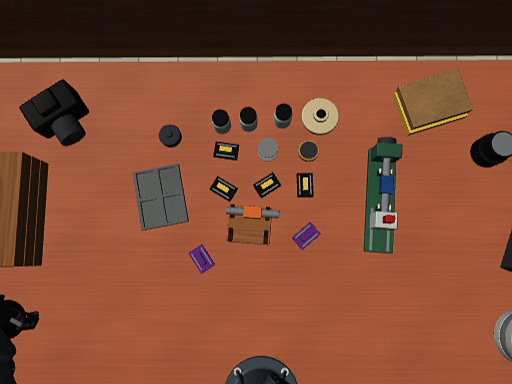

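View pics/scene0.png

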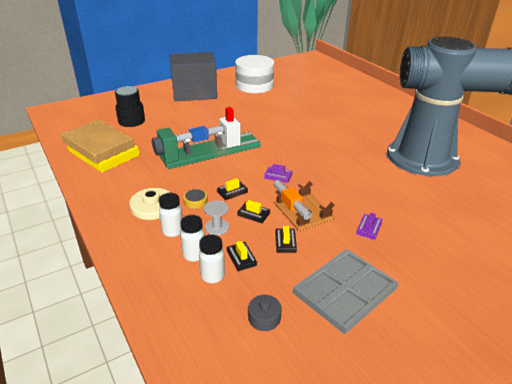

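```bash
cat >> h.py <<'E'
def go(x,y,z,phi=None):
    """deltas (tool axes mm, deg) from the measured pose to target TCP; phi=world angle of tool y (mod 180)"""
    from scipy.spatial.transform import Rotation as R
    t=telemetry.sense(); r=R.from_quat(t['tool_rot']).as_matrix()
    cur=np.degrees(np.arctan2(r[1,1],r[0,1])); d=0 if phi is None else (phi-cur+90)%180-90
    w=np.array([x,y,z])-t['tcp_pos']
    sh=1000*np.array([r[0,0]*w[0]+r[1,0]*w[1], r[0,1]*w[0]+r[1,1]*w[1], -w[2]])
    q6=np.degrees(t['q'][5]); q0=np.degrees(t['q'][0]); n0=np.degrees(np.arctan2(y,x)); q6n=q6+(n0-q0)-d
    print('t%.1f tcp %s tooly %.1f gap %.2f F %s| shift %s turn %.1f (q6->%.0f)'%(t['t'],np.round(t['tcp_pos'],4),cur,t['finger_gap'],np.round(t['force'],1),np.round(sh,1),-d,q6n))
def blobs(s,mask,z,wrist=False,amin=25):
    out=[]
    for c in cv2.findContours(mask.astype(np.uint8),cv2.RETR_EXTERNAL,cv2.CHAIN_APPROX_NONE)[0]:
        a=cv2.contourArea(c)
        if a<amin: continue
        g=np.array([atz(s,*p,z,wrist)[:2]*1000 for p in c[:,0].astype(float)],np.float32)
        b=cv2.minAreaRect(g); m=cv2.moments(c); 
        ang=b[2] if b[1][0]>b[1][1] else b[2]+90
        out.append((np.round([m['m10']/m['m00'],m['m01']/m['m00']],1),np.round(b[0],1),np.round(sorted(b[1])[::-1],1),round(((ang+90)%180)-90,1)))
    return out
def hsv(s): return cv2.cvtColor(s['image'],cv2.COLOR_RGB2HSV).astype(int)
COL={'yellow':lambda h:(abs(h[...,0]-24)<6)&(h[...,1]>150)&(h[...,2]>120),
'red':lambda h:((h[...,0]<4)|(h[...,0]>175))&(h[...,1]>200)&(h[...,2]>110),
'blue':lambda h:(abs(h[...,0]-112)<9)&(h[...,1]>120)&(h[...,2]>60),
'orange':lambda h:(abs(h[...,0]-10)<4)&(h[...,1]>215)&(h[...,2]>200)}
E
python3 - <<'E'
from h import *
s=dict(np.load('pics/top0.npz')); h=hsv(s)
for u,v in((252,212),(300,300),(389,219),(386,184),(228,149)): print(u,v,h[v,u])
for n,z in(('yellow',.036),('red',.132),('blue',.086),('orange',.061)):
    print(n); [print('  ',b) for b in blobs(s,COL[n](h),z,amin=12)]
print('tray',[atz(s,u,v,.018)[:2].round(3) for u,v in((134,171),(180,164),(188,219),(142,230))])
print('rack',[atz(s,u,v,.03)[:2].round(3) for u,v in((231,235),(268,238))])
go(.42,0,.32)
E
```

```text
252 212 [ 10 202 206]
300 300 [  8 165 164]
389 219 [  0 213 158]
386 184 [109 185 110]
228 149 [ 23 179 216]
yellow
   (array([222.5, 187.1]), array([571. , 110.8]), array([34.3, 14.8]), 59.0)
   (array([266.5, 183.4]), array([581.8, -15.6]), array([36.6, 14.7]), -57.7)
   (array([305. , 183.1]), array([ 581.5, -125.3]), array([37.8, 11.4]), -0.8)
   (array([225.2, 148.4]), array([684.6, 104.4]), array([35.4, 15.1]), 81.6)
   (array([416.3, 116.9]), array([ 816. , -490.5]), array([187.8, 129.7]), -72.5)
red
   (array([389.7, 218.3]), array([ 475.1, -336. ]), array([23.7, 15.7]), -89.9)
blue
   (array([385.7, 184.3]), array([ 571.8, -341.1]), array([50.4, 35.5]), -2.4)
orange
tray [array([0.621, 0.372]), array([0.642, 0.237]), array([0.481, 0.21 ]), array([0.449, 0.342])]
rack [array([0.435, 0.085]), array([ 0.427, -0.019])]
t0.1 tcp [0.2578 0.5687 0.203 ] tooly 65.6 gap 1.00 F [-0.8  0.3 -0.9]| shift [-382.7 -450.9 -117. ] turn 0.0 (q6->-66)
```

Emit:
move_arm(commands="-38 -45 -20 0 0 0 1; -77 -90 -50 0 0 0 1; -115 -135 -80 0 0 0 1; -153 -180 -100 0 0 0 1; -191 -225 -117 0 0 0 1")

```text
t: 0.78
tcp_pos: [0.3378, 0.2894, 0.3198]
tool_rot: [0.211, 0.977, 0.0, 0.001]
force: [0.4, 0.4, 0.3]
finger_gap: 0.998
gripper_force: 0.0
```

Emit:
move_arm(commands="-38 -45 0 0 0 -5 1; -77 -90 0 0 0 -10 1; -115 -135 0 0 0 -15 1; -153 -180 0 0 0 -20 1; -191 -225 0 0 0 -24 1")

```text
t: 1.4
tcp_pos: [0.4186, 0.0055, 0.319]
tool_rot: [0.002, 1.0, 0.0, 0.0]
force: [1.0, 0.6, -0.0]
finger_gap: 1.002
gripper_force: 0.0
```

```bash
python3 - <<'E'
from h import *
s=save('wrist','w1'); go(.42,-.2,.32,90)
E
```

```text
t1.4 tcp [ 0.4217 -0.0018  0.3192] tooly 89.5 gap 1.00 F [ 1.3 -4.5 -0.4]| shift [  -0.  -198.2   -0.8] turn -0.5 (q6->-115)
```

View pics/w1.png

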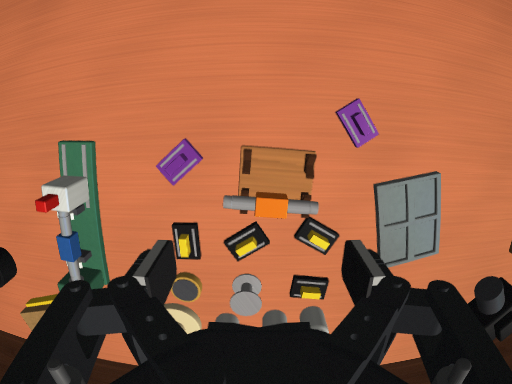

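```bash
cat >> h.py <<'E'
from scipy.optimize import minimize
SS=4
def box_mask(s,wrist,x,y,yaw,dx,dy,z0,z1,roi):
    c,sn=np.cos(yaw),np.sin(yaw); pts=[]
    e=np.linspace(-1,1,5)
    for z in(z0,z1):
        for k in e:
            for a,b in((k,-1),(k,1),(-1,k),(1,k)):
                X,Y=a*dx/2,b*dy/2; pts.append(proj(s,[x+c*X-sn*Y,y+sn*X+c*Y,z],wrist))
    u0,v0,u1,v1=roi
    p=((np.array(pts)-[u0-.5,v0-.5])*SS-.5)
    m=np.zeros(((v1-v0)*SS,(u1-u0)*SS),np.uint8)
    cv2.fillConvexPoly(m,cv2.convexHull(np.round(p*16).astype(np.int32)),255,shift=4)
    return cv2.resize(m,(u1-u0,v1-v0),interpolation=cv2.INTER_AREA)/255.
def fit(views,x,y,yaw,dx,dy,z0,z1,pad=14):
    """views: list of (s,wrist,mask). Fit box pose to mask(s)."""
    data=[]
    for s,w,m in views:
        u,v=proj(s,[x,y,z1],w); r=int(pad+ max(dx,dy)/2*s['fx']/max(.1,abs(s['pose'][2][3]-z1)))
        roi=(max(0,int(u)-r),max(0,int(v)-r),min(512,int(u)+r),min(384,int(v)+r))
        data.append((s,w,m[roi[1]:roi[3],roi[0]:roi[2]].astype(float),roi))
    def cost(p): return sum(np.abs(box_mask(s,w,p[0]/1e3,p[1]/1e3,p[2]/50,dx,dy,z0,z1,roi)-m).sum()/max(m.sum(),1) for s,w,m,roi in data)
    best=None
    for dy_ in(-.15,0,.15):
        p0=np.array([x*1e3,y*1e3,(yaw+dy_)*50])
        r=minimize(cost,p0,method='Nelder-Mead',options=dict(initial_simplex=p0+np.array([[-3,-3,-3],[5,0,0],[0,5,0],[0,0,5]]),xatol=.02,fatol=1e-4))
        if best is None or r.fun<best.fun: best=r
    return np.round([best.x[0],best.x[1],np.degrees(best.x[2]/50)],1),round(best.fun,3)
E
cat > m1.py <<'E'
from h import *
t=dict(np.load('pics/top0.npz')); w=dict(np.load('pics/w1.npz'))
ht,hw=hsv(t),hsv(w)
for u,v in((275,206),(185,245),(47,203),(68,245),(390,200),(260,170),(110,200),(300,340)): print(u,v,hw[v,u],end=' ')
print()
R=np.radians
for n,c,x,y,a,d in [('insA','yellow',.571,.111,R(59),(.036,.014,.014,.036)),('insB','yellow',.582,-.016,R(-58),(.036,.014,.014,.036)),('insC','yellow',.5815,-.125,0,(.036,.014,.014,.036)),('insD','yellow',.685,.104,R(82),(.036,.014,.014,.036)),
 ('grip','red',.475,-.336,0,(.02,.024,.092,.132)),('blue','blue',.572,-.341,0,(.05,.032,.054,.086)),('orange','orange',.495,.02,R(90),(.05,.032,.029,.061))]:
    V=[(t,False,COL[c](ht)),(w,True,COL[c](hw))]
    for q in(V[:1],V[1:],V): print(n,*fit(q,x,y,a,*d),end=' | ')
    print()
E
python3 m1.py
```

```text
275 206 [ 13 221 240] 185 245 [ 25 211 240] 47 203 [  1 221 152] 68 245 [107 178 143] 390 200 [ 79  16 131] 260 170 [ 13 164 176] 110 200 [  9 163 211] 300 340 [ 0  0 16] 
insA [572.8 112.   56.5] 0.216 | insA [575.7 112.1  52.6] 0.604 | insA [573.4 111.4  55.7] 0.888 | 
insB [583.1 -15.7 -56.9] 0.2 | insB [585.5 -16.5 -46. ] 0.565 | insB [583.5 -16.2 -55.8] 0.807 | 
insC [ 583.3 -125.2   -1.5] 0.209 | insC [ 584.6 -128.1   -3.5] 0.269 | insC [ 583.3 -127.5   -0.6] 0.508 | 
insD [686.7 105.5  77.8] 0.331 | insD [692.5 105.7  65.9] 1.132 | insD [687.8 104.8  86.9] 1.544 | 
grip [ 475.8 -339.6   15.6] 0.864 | grip [ 476.  -339.8   19.1] 0.479 | grip [ 476.2 -340.8   18.3] 1.355 | 
blue [ 572.6 -345.2   -2.3] 0.197 | blue [ 574.9 -348.8   -5.5] 0.288 | blue [ 573.  -346.3   -2.6] 0.504 | 
orange [498.5  27.6  89.9] 223.839 | orange [506.8  24.7  89.4] 0.542 | orange [496.6  25.5  90. ] 224.606 |
```

Emit:
move_arm(commands="-6 -60 8 0 0 0 1; -12 -120 16 0 0 0 1; -18 -180 24 0 0 0 1; -24 -240 32 0 0 0 1; -30 -300 40 0 0 0 1")

```text
t: 2.08
tcp_pos: [0.4464, -0.2945, 0.2785]
tool_rot: [0.004, 1.0, 0.0, 0.0]
force: [0.3, 0.2, -0.2]
finger_gap: 0.996
gripper_force: 0.0
```

Emit:
move_arm(commands="0 -30 0 0 0 0 1; 0 -30 0 0 0 0 1; 0 -30 0 0 0 0 1; 0 -30 0 0 0 0 1; 0 -30 0 0 0 0 1")

```text
t: 2.7
tcp_pos: [0.4464, -0.3217, 0.2793]
tool_rot: [0.003, 1.0, -0.0, 0.0]
force: [0.4, -0.3, 0.6]
finger_gap: 0.996
gripper_force: 0.0
```

```bash
python3 - <<'E'
from h import *
s=save('wrist','w2'); go(.476,-.34,.15,87)
E
```

```text
t2.8 tcp [ 0.4464 -0.3219  0.2793] tooly 89.7 gap 1.00 F [ 0.3 -0.   0.2]| shift [-29.7 -17.9 129.3] turn 2.7 (q6->-123)
```

View pics/w2.png

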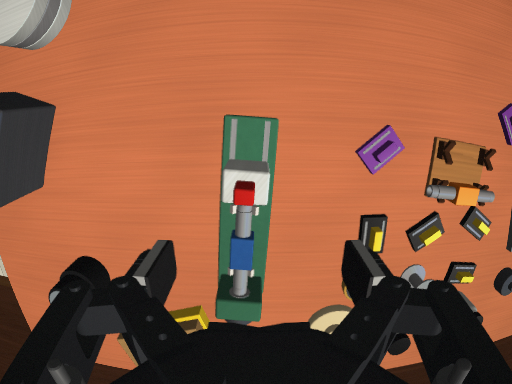

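```bash
python3 - <<'E'
import h
from h import *
w=dict(np.load('pics/w2.npz')); hw=hsv(w); t=dict(np.load('pics/top0.npz'))
red=((hw[...,0]<5)|(hw[...,0]>174))&(hw[...,1]>215)&(hw[...,2]>60)
print('grip',fit([(w,True,red)],.476,-.34,-.05,.02,.024,.092,.132))
print('blue',fit([(w,True,COL['blue'](hw))],.573,-.346,-.05,.05,.032,.054,.086), blobs(w,COL['blue'](hw),.086,True))
for z,l in((.018,((226,116),(278,118))),(.0,((226,116),(278,118)))): print([atz(w,*p,z,True)[:2].round(4) for p in l])
for n,p in(('lane L',(233,120)),('laneL2',(230,165)),('laneR',(270,120)),('laneR2',(266,165))): print(n,atz(w,*p,.018,True).round(4))
# triangulate hub centre with top
tt=blobs(t,COL['blue'](hsv(t)),.086)[0][0]; ww=[b for b in blobs(w,COL['blue'](hw),.086,True)][0][0]
print('tri',tri([ray(t,*tt),ray(w,*ww,True)]))
print('grip top corners',[atz(w,*p,.132,True)[:2].round(4) for p in((234,182),(254,182))])
E
```

```text
grip (array([ 473.5, -337.9,   -2.7]), np.float64(0.352))
blue (array([ 579.3, -347.1,   -4.2]), np.float64(0.322)) [(array([241.1, 253.2]), array([ 566.9, -346.2]), array([60. , 30.8]), -4.7)]
[array([ 0.3873, -0.3681]), array([ 0.391 , -0.2929])]
[array([ 0.3879, -0.3701]), array([ 0.3917, -0.2917])]
lane L [ 0.3934 -0.358   0.018 ]
laneL2 [ 0.4602 -0.364   0.018 ]
laneR [ 0.3939 -0.3045  0.018 ]
laneR2 [ 0.4607 -0.3104  0.018 ]
tri [ 0.57343129 -0.34527379  0.07898549]
grip top corners [array([ 0.4565, -0.3488]), array([ 0.4567, -0.3265])]
```

Emit:
move_arm(commands="-15 -8 50 0 0 2 1; -31 -16 100 0 0 4.4 1; -31 -16 150 0 0 4.4 1; -31 -16 179 0 0 4.4 1; -31 -16 179 0 0 4.4 1")

```text
t: 3.38
tcp_pos: [0.4759, -0.3373, 0.0978]
tool_rot: [0.042, 0.999, 0.002, -0.002]
force: [0.6, -0.4, 0.9]
finger_gap: 1.003
gripper_force: 0.0
```

Emit:
move_arm(commands="0 0 0 0 0 0 -1; 0 0 0 0 0 0 -1; 0 0 0 0 0 0 -1; 0 0 0 0 0 0 -1; 0 0 0 0 0 0 -1", grip_force=40)

```text
t: 4.0
tcp_pos: [0.4776, -0.3395, 0.1013]
tool_rot: [0.042, 0.999, -0.001, 0.001]
force: [-0.9, 0.4, 6.3]
finger_gap: 0.252
gripper_force: 39.0
```

```bash
python3 - <<'E'
from h import *
save('wrist','w3'); go(.477,-.338,.1,85.3)
E
```

```text
t4.0 tcp [ 0.4776 -0.3395  0.1013] tooly 85.2 gap 0.26 F [-0.5  2.1  5.9]| shift [0.7 1.4 1.3] turn -0.1 (q6->-121)
```

View pics/w3.png

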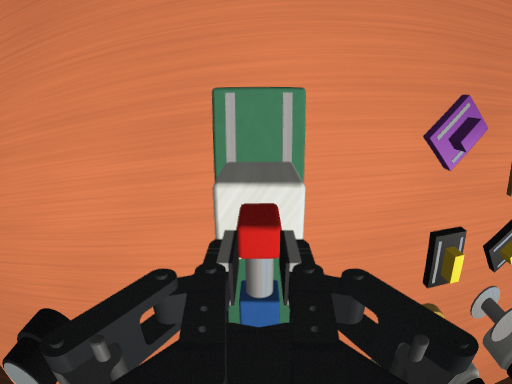

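Emit:
move_arm(commands="15 0 0 0 0 0 -1; 30 0 0 0 0 0 -1; 45 0 0 0 0 0 -1; 58 0 0 0 0 0 -1; 61 0 0 0 0 0 -1")

```text
t: 4.68
tcp_pos: [0.4188, -0.3349, 0.1014]
tool_rot: [0.043, 0.999, -0.001, 0.003]
force: [10.9, 3.6, 1.9]
finger_gap: 0.254
gripper_force: 39.7
```

```bash
python3 - <<'E'
from h import *
save('wrist','w4'); go(.417,-.334,.1,85.3)
E
```

```text
t4.7 tcp [ 0.4188 -0.3349  0.1014] tooly 85.1 gap 0.25 F [6.7 1.8 4.6]| shift [1.9 0.7 1.4] turn -0.2 (q6->-124)
```

Emit:
move_arm(commands="60 0 0 0 0 0 0.2; -2 0 0 0 0 0 0.4; -2 0 0 0 0 0 0.4; -2 0 -30 0 0 0 0.4; -2 0 -54 0 0 0 0.4")

```text
t: 5.35
tcp_pos: [0.4185, -0.3346, 0.1548]
tool_rot: [0.041, 0.999, -0.0, -0.0]
force: [0.1, -0.0, -0.3]
finger_gap: 0.702
gripper_force: 0.0
```

```bash
python3 - <<'E'
from h import *
save('wrist','w5'); go(.5748,-.3473,.054,85.4)
E
```

```text
t5.4 tcp [ 0.42   -0.3362  0.1579] tooly 85.3 gap 0.70 F [ 1.3 -0.2  2.6]| shift [-155.2    1.7  103.9] turn -0.1 (q6->-117)
```

View pics/w5.png

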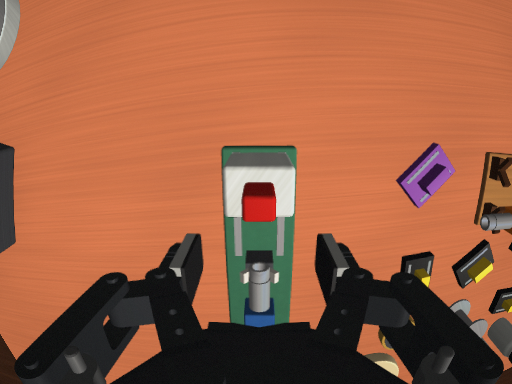

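My first row there had a typo (60 mm in place of -2). The picture shows no harm: the tailstock is fully back (grip at 259,200) and the spent arbor is still in the steadies (journal at 260,285). Next is the spent arbor's hub.

Emit:
move_arm(commands="-55 0 0 0 0 0 0.4; -110 1 0 0 0 0 0.4; -155 1 0 0 0 0 0.4; -155 1 52 0 0 0 0.4; -155 1 101 0 0 0 0.4")

```text
t: 6.02
tcp_pos: [0.5739, -0.3463, 0.0518]
tool_rot: [0.041, 0.999, -0.001, 0.001]
force: [0.1, -1.0, -0.9]
finger_gap: 0.702
gripper_force: 0.0
```

Emit:
move_arm(commands="0 0 0 0 0 0 0.4; 0 0 0 0 0 0 -1; 0 0 0 0 0 0 -1; 0 0 0 0 0 0 -1; 0 0 0 0 0 0 -1", grip_force=60)

```text
t: 6.65
tcp_pos: [0.5744, -0.3473, 0.0558]
tool_rot: [0.042, 0.999, -0.002, 0.002]
force: [-0.6, 1.3, 6.6]
finger_gap: 0.334
gripper_force: 59.8
```

```bash
python3 - <<'E'
from h import *
save('wrist','w6'); go(.5748,-.3473,.054,85.4)
E
```

```text
t6.7 tcp [ 0.5744 -0.3473  0.0559] tooly 85.2 gap 0.33 F [-0.5  0.9  6.6]| shift [-0.4  0.1  1.9] turn -0.2 (q6->-117)
```

View pics/w6.png

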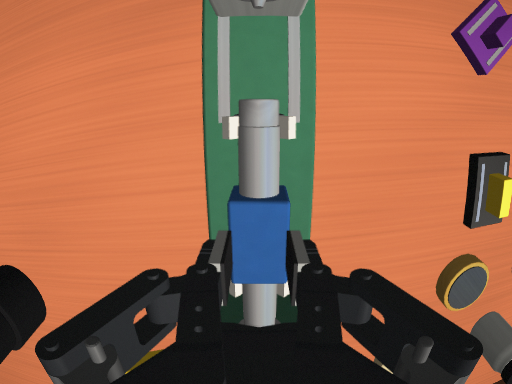

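Emit:
move_arm(commands="6 0 0 0 0 0 -1; 13 0 0 0 0 0 -1; 19 0 0 0 0 0 -1; 19 0 -10 0 0 0 -1; 19 0 -40 0 0 0 -1")

```text
t: 7.32
tcp_pos: [0.5515, -0.3431, 0.0914]
tool_rot: [0.042, 0.999, 0.002, -0.003]
force: [0.5, -0.2, -1.9]
finger_gap: 0.328
gripper_force: 59.5
```

Emit:
move_arm(commands="0 0 -20 0 0 0 -1; 0 0 -60 0 0 0 -1; 0 0 -90 0 0 0 -1; 0 0 -90 0 0 0 -1; 0 0 -90 0 0 0 -1")

```text
t: 7.95
tcp_pos: [0.5526, -0.3437, 0.1814]
tool_rot: [0.042, 0.999, 0.001, -0.001]
force: [-0.6, 0.3, -2.4]
finger_gap: 0.332
gripper_force: 59.5
```

```bash
python3 - <<'E'
from h import *
w=save('wrist','w7'); go(.43,.03,.2,0)
hw=hsv(w); print(blobs(w,COL['blue'](hw),.2,True))
# rack base (z=.010) from w1: corners; fresh arbor hub
w=dict(np.load('pics/w1.npz')); hw=hsv(w)
for p in((240,146),(315,152),(318,198)): print('base',p,atz(w,*p,.01,True)[:2].round(4))
t=dict(np.load('pics/top0.npz'))
for p in((228,242),(269,245),(231,211)): print('top',atz(t,*p,.01)[:2].round(4))
for p in((227,211),(279,213)): print('arbor end top',atz(t,*p,.045)[:2].round(4))
for p in((224,202),(318,208)): print('arbor end w1',atz(w,*p,.045,True)[:2].round(4))
E
```

```text
t8.0 tcp [ 0.5525 -0.3436  0.1809] tooly 85.2 gap 0.34 F [-0.6  0.5 -2.1]| shift [153.3 362.  -19.1] turn 85.2 (q6->4)
[(array([258.7, 237.5]), array([ 552.4, -343.5]), array([61.9, 34.2]), -4.6)]
base (240, 146) [ 0.4107 -0.0242]
base (315, 152) [0.4206 0.0992]
base (318, 198) [0.5004 0.1079]
top [0.4157 0.095 ]
top [ 0.4074 -0.0225]
top [0.5049 0.0872]
arbor end top [0.5015 0.0964]
arbor end top [ 0.496  -0.0502]
arbor end w1 [ 0.4948 -0.0495]
arbor end w1 [0.5061 0.1015]
```

View pics/w7.png

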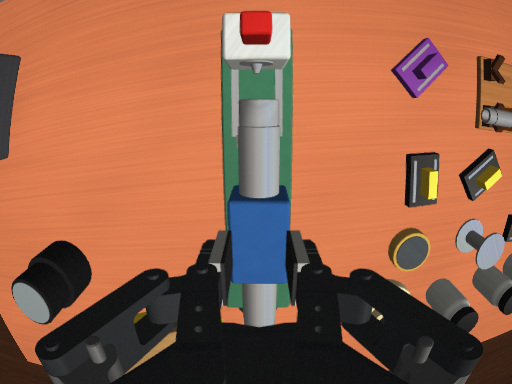

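Emit:
move_arm(commands="16 40 0 0 0 9 -1; 32 80 0 0 0 18 -1; 48 120 0 0 0 27 -1; 64 160 0 0 0 36 -1; 80 200 0 0 0 45 -1")

```text
t: 8.62
tcp_pos: [0.4892, -0.1368, 0.1813]
tool_rot: [0.423, 0.906, 0.0, -0.002]
force: [0.9, 0.0, -1.7]
finger_gap: 0.332
gripper_force: 59.6
```

```bash
python3 -c "
from h import *
go(.4345,.036,.14,-4.5)"
```

```text
t8.6 tcp [ 0.4892 -0.1368  0.1813] tooly 39.9 gap 0.33 F [ 0.9  0.  -1.7]| shift [167.6  68.8  41.3] turn 44.4 (q6->9)
```

Emit:
move_arm(commands="34 14 0 0 0 9 -1; 68 28 0 0 0 18 -1; 101 42 0 0 0 27 -1; 134 55 0 0 0 36 -1; 168 69 20 0 0 44.4 -1")

```text
t: 9.25
tcp_pos: [0.4351, 0.0352, 0.1626]
tool_rot: [0.734, 0.679, 0.0, 0.0]
force: [0.7, -0.1, -2.6]
finger_gap: 0.333
gripper_force: 59.6
```

Emit:
move_arm(commands="0 0 0 0 0 0 -1; 0 0 0 0 0 0 -1; 0 0 0 0 0 0 -1; 0 0 0 0 0 0 -1; 0 0 0 0 0 0 -1")

```text
t: 9.88
tcp_pos: [0.4355, 0.0338, 0.1631]
tool_rot: [0.733, 0.68, 0.0, 0.0]
force: [-0.6, 0.6, -1.5]
finger_gap: 0.336
gripper_force: 59.7
```

```bash
python3 - <<'E'
from h import *
w=save('wrist','w8'); go(.4345,.036,.14,-4.5); print(np.round(w['pose'],3))
E
```

```text
t9.9 tcp [0.4354 0.0339 0.1631] tooly -4.2 gap 0.33 F [-0.6  1.  -1.9]| shift [ 2.  -1.1 23.1] turn 0.3 (q6->9)
[[ 0.997 -0.072 -0.02   0.44 ]
 [-0.075 -0.956 -0.284  0.106]
 [ 0.001  0.284 -0.959  0.335]
 [ 0.     0.     0.     1.   ]]
```

View pics/w8.png

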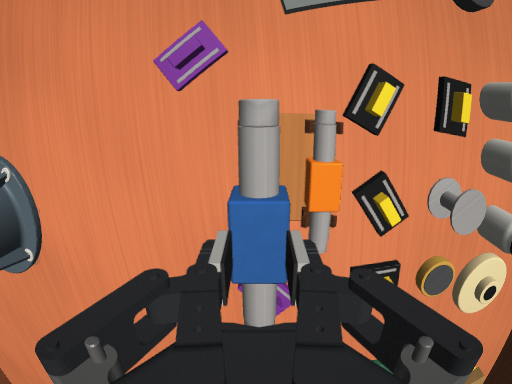

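```bash
python3 - <<'E'
from h import *
w=dict(np.load('pics/w8.npz')); hw=hsv(w)
m=(hw[...,0]>9)&(hw[...,0]<18)&(hw[...,1]>225)&(hw[...,2]>180)
print(blobs(w,m,.061,True))
print('fit',fit([(w,True,m)],.5,.027,np.radians(85.5),.05,.032,.029,.061))
for p in((325,111),(318,250),(324,140),(319,225)): print('axis',atz(w,*p,.05,True)[:2].round(4))
for p in((343,122),(337,209),(343,133),(337,228)): print('Vblock far edge',atz(w,*p,.045,True)[:2].round(4))
print('base ends',atz(w,295,114,.01,True).round(4),atz(w,295,219,.01,True).round(4))
E
```

```text
[]
fit (array([441.3, -32.4, 143.8]), np.float64(1.0))
axis [0.5033 0.0978]
axis [ 0.4933 -0.0494]
axis [0.5011 0.0695]
axis [ 0.4943 -0.0195]
Vblock far edge [0.5225 0.0861]
Vblock far edge [ 0.5151 -0.0051]
Vblock far edge [0.5221 0.075 ]
Vblock far edge [ 0.5154 -0.0272]
base ends [0.4787 0.0948 0.01  ] [ 0.4731 -0.0269  0.01  ]
```

Emit:
move_arm(commands="2 -2 30 0 0 0 -1; 2 -2 70 0 0 0 -1; 2 -2 105 0 0 0 -1; 2 -2 120 0 0 0 -1; 2 -2 120 0 0 0 -1")

```text
t: 10.55
tcp_pos: [0.4329, 0.0363, 0.042]
tool_rot: [0.733, 0.681, -0.001, -0.001]
force: [0.8, -0.3, -1.6]
finger_gap: 0.334
gripper_force: 59.5
```

Emit:
move_arm(commands="0 0 6 0 0 0 -1; 0 0 10 0 0 0 -1; 0 0 13 0 0 0 -1; 0 0 13 0 0 0 -1; 0 0 13 0 0 0 -1")

```text
t: 11.18
tcp_pos: [0.4344, 0.0364, 0.0308]
tool_rot: [0.733, 0.68, 0.001, 0.001]
force: [-0.5, 0.8, 6.3]
finger_gap: 0.332
gripper_force: 61.2
```

```bash
python3 - <<'E'
from h import *
w=save('wrist','w9'); go(.4333,.036,.031,-4.2)
E
```

```text
t11.2 tcp [0.4344 0.0364 0.0308] tooly -4.2 gap 0.34 F [1.3 1.  5.8]| shift [-0.5 -1.1 -0.2] turn -0.0 (q6->9)
```

Emit:
move_arm(commands="0 0 0 0 0 0 0.1; 0 0 0 0 0 0 0.1; 0 0 -20 0 0 0 0.1; 0 0 -60 0 0 0 0.1; 0 0 -90 0 0 0 0.1")

```text
t: 11.85
tcp_pos: [0.4331, 0.0364, 0.1209]
tool_rot: [0.732, 0.681, -0.0, -0.0]
force: [0.7, -0.5, -0.6]
finger_gap: 0.549
gripper_force: 0.0
```

```bash
python3 - <<'E'
from h import *
w=save('wrist','w10'); go(.499,.0255,.030,-4.2)
E
```

```text
t11.9 tcp [0.4353 0.0362 0.1238] tooly -4.2 gap 0.55 F [0.3 0.8 2.2]| shift [-6.  64.3 93.8] turn 0.0 (q6->7)
```

View pics/w10.png

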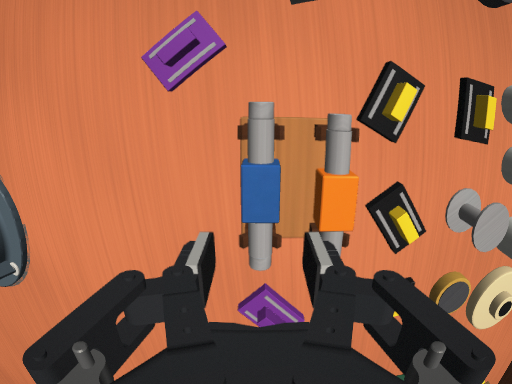

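```bash
python3 - <<'E'
from h import *
w=dict(np.load('pics/w10.npz')); hw=hsv(w)
print('orange px',hw[205,335],hw[180,335],'wood',hw[200,300],'counter',hw[350-50,100])
mo=(hw[...,0]>10)&(hw[...,0]<20)&(hw[...,1]>235)&(hw[...,2]>150)
for n,m,x,y in(('blue',COL['blue'](hw),.4344,.036),('orange',mo,.499,.025)):
    print(n,blobs(w,m,.061,True),fit([(w,True,m)],x,y,np.radians(86),.05,.032,.029,.061))
E
```

```text
orange px [ 14 220 243] [ 14 220 245] wood [ 13 164 190] counter [105  13  39]
blue [(array([260.1, 192. ]), array([433.5,  40.3]), array([53.6, 31. ]), 85.7)] (array([433.2,  37. ,  84.8]), np.float64(0.122))
orange [] (array([505.3, -88.7, 115.2]), np.float64(0.0))
```

```bash
python3 - <<'E'
from h import *
w=dict(np.load('pics/w10.npz')); hw=hsv(w)
mo=(hw[...,0]>10)&(hw[...,0]<18)&(hw[...,1]>205)&(hw[...,2]>130)
print(fit([(w,True,mo)],.499,.025,np.radians(86),.05,.032,.029,.061)); go(.499,.0255,.030,-4.2)
# inserts from here
for n,c,x,y,a in [('A','yellow',.573,.112,59),('B','yellow',.583,-.016,-58),('D','yellow',.687,.105,85)]:
    print(n,fit([(w,True,COL[c](hw))],x,y,np.radians(a),.036,.014,.014,.036))
E
```

```text
(array([499.6,  23.4,  89. ]), np.float64(0.35))
t11.9 tcp [0.4353 0.0362 0.1238] tooly -4.2 gap 0.55 F [0.3 0.8 2.2]| shift [-6.  64.3 93.8] turn 0.0 (q6->7)
A (array([573.5, 109.9,  54.2]), np.float64(0.741))
B (array([583.7, -17.8, -54.1]), np.float64(0.22))
D (array([704.9, 102.1,  88.4]), np.float64(1.401))
```

Emit:
move_arm(commands="-4 33 0 0 0 0 0.1; -8 65 0 0 0 0 0.1; -8 65 50 0 0 0 0.1; -8 65 85 0 0 0 0.1; -8 65 91 0 0 0 0.1")

```text
t: 12.52
tcp_pos: [0.4953, 0.024, 0.0266]
tool_rot: [0.733, 0.681, -0.002, -0.002]
force: [0.0, 0.8, 0.0]
finger_gap: 0.55
gripper_force: 0.0
```

Emit:
move_arm(commands="0 0 0 0 0 0 0.1; 0 0 0 0 0 0 -1; 0 0 0 0 0 0 -1; 0 0 0 0 0 0 -1; 0 0 0 0 0 0 -1", grip_force=80)

```text
t: 13.15
tcp_pos: [0.4994, 0.0234, 0.0304]
tool_rot: [0.733, 0.681, 0.001, 0.002]
force: [1.1, 0.5, 5.9]
finger_gap: 0.328
gripper_force: 79.5
```

Emit:
move_arm(commands="0 0 -20 0 0 0 -1; 0 0 -50 0 0 0 -1; 0 0 -90 0 0 0 -1; 0 0 -130 0 0 0 -1; 0 0 -150 0 0 0 -1")

```text
t: 13.78
tcp_pos: [0.4974, 0.0237, 0.1809]
tool_rot: [0.732, 0.681, 0.0, 0.001]
force: [-0.3, -0.5, -2.7]
finger_gap: 0.325
gripper_force: 79.2
```

```bash
python3 - <<'E'
from h import *
w=save('wrist','w11'); go(.5555,-.3457,.18,85.4)
hw=hsv(w); mo=(hw[...,0]>10)&(hw[...,0]<18)&(hw[...,1]>205)&(hw[...,2]>130)
s=telemetry.sense()['tcp_pos']; print(s)
print('orange',fit([(w,True,mo)],s[0],s[1],np.radians(86),.05,.032,s[2]-.0015,s[2]+.0305))
E
```

```text
t13.8 tcp [0.4986 0.0236 0.1826] tooly -4.2 gap 0.32 F [ 0.1  0.9 -1.2]| shift [-364.2   83.6    2.6] turn -89.6 (q6->-117)
[0.49864067 0.02360181 0.18259808]
orange (array([496.4,  23.6,  85.7]), np.float64(0.24))
```

View pics/w11.png

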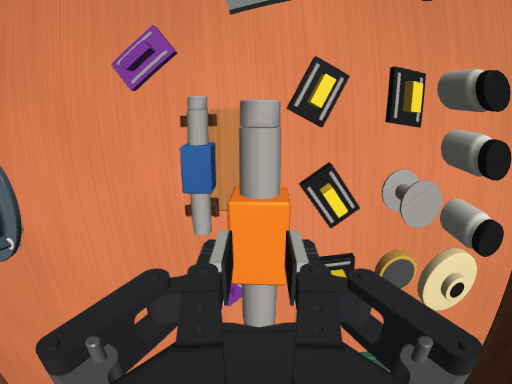

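Emit:
move_arm(commands="-36 8 0 0 0 -9 -1; -72 16 0 0 0 -18 -1; -108 24 0 0 0 -27 -1; -144 32 0 0 0 -36 -1; -182 42 0 0 0 -45 -1")

```text
t: 14.45
tcp_pos: [0.5247, -0.1612, 0.1777]
tool_rot: [0.414, 0.91, 0.0, -0.002]
force: [0.4, 0.5, -2.0]
finger_gap: 0.324
gripper_force: 79.2
```

```bash
python3 -c "
from h import *
go(.5555,-.3458,.13,85.4)"
```

```text
t14.4 tcp [ 0.5247 -0.1612  0.1777] tooly 41.1 gap 0.32 F [ 0.4  0.5 -2. ]| shift [-159.3  -98.2   47.7] turn -44.3 (q6->-117)
```

Emit:
move_arm(commands="-32 -20 0 0 0 -9 -1; -64 -40 0 0 0 -18 -1; -96 -60 0 0 0 -27 -1; -128 -80 0 0 0 -36 -1; -159 -98 20 0 0 -44.3 -1")

```text
t: 15.08
tcp_pos: [0.556, -0.3467, 0.1589]
tool_rot: [0.04, 0.999, -0.0, 0.0]
force: [0.5, 0.5, -2.3]
finger_gap: 0.323
gripper_force: 79.2
```

Emit:
move_arm(commands="0 0 10 0 0 0 -1; 0 0 20 0 0 0 -1; 0 0 20 0 0 0 -1; 0 0 20 0 0 0 -1; 0 0 20 0 0 0 -1")

```text
t: 15.7
tcp_pos: [0.5564, -0.345, 0.1398]
tool_rot: [0.042, 0.999, -0.0, 0.001]
force: [0.4, 0.0, -2.5]
finger_gap: 0.324
gripper_force: 79.3
```

```bash
python3 - <<'E'
from h import *
w=save('wrist','w12'); go(.5555,-.3458,.0554,85.4)
s=telemetry.sense()['tcp_pos']
hw=hsv(w); mo=(hw[...,0]>10)&(hw[...,0]<18)&(hw[...,1]>205)&(hw[...,2]>130)
print('orange',fit([(w,True,mo)],s[0],s[1],np.radians(-4.6),.05,.032,s[2]-.0015,s[2]+.0305))
E
```

```text
t15.8 tcp [ 0.5563 -0.3451  0.1398] tooly 85.1 gap 0.32 F [-0.1 -0.4 -3.1]| shift [ 0.8 -0.8 84.4] turn -0.3 (q6->-117)
orange (array([ 563.4, -345.3,   -4.9]), np.float64(0.281))
```

View pics/w12.png

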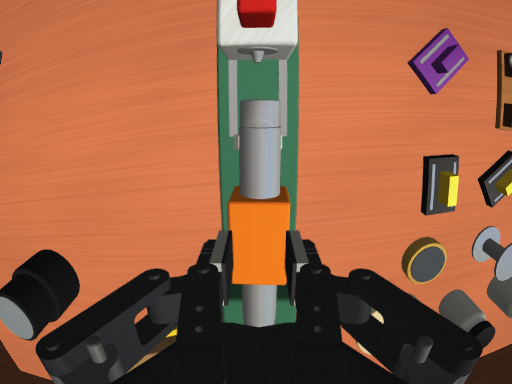

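Emit:
move_arm(commands="1 -1 30 0 0 0 -1; 1 -1 55 0 0 0 -1; 1 -1 72 0 0 0 -1; 1 -1 80 0 0 0 -1; 1 -1 84 0 0 0 -1")

```text
t: 16.38
tcp_pos: [0.5549, -0.3462, 0.0556]
tool_rot: [0.043, 0.999, 0.0, -0.0]
force: [-3.0, 2.8, 12.0]
finger_gap: 0.327
gripper_force: 81.6
```

Emit:
move_arm(commands="0 0 0 0 0 0 -1; 0 0 1 0 0 0 -1; 0 0 1 0 0 0 -1; 0 0 1 0 0 0 -1; 0 0 1 0 0 0 -1")

```text
t: 17.0
tcp_pos: [0.5551, -0.3462, 0.0557]
tool_rot: [0.043, 0.999, -0.0, 0.0]
force: [-1.7, 2.3, 5.6]
finger_gap: 0.326
gripper_force: 80.9
```

```bash
python3 -c "
from h import *
go(.5555,-.3458,.0554,85.4)"
```

```text
t17.0 tcp [ 0.5551 -0.3462  0.0557] tooly 85.1 gap 0.33 F [-1.7  2.3  5.6]| shift [-0.3  0.5  0.3] turn -0.3 (q6->-117)
```

Emit:
move_arm(commands="0 0 -1 0 0 0 0.2; 0 0 -1 0 0 0 0.3; 0 0 -30 0 0 0 0.3; 0 0 -70 0 0 0 0.3; 0 0 -105 0 0 0 0.3")

```text
t: 17.62
tcp_pos: [0.5552, -0.3467, 0.1603]
tool_rot: [0.043, 0.999, -0.0, 0.0]
force: [-0.2, 0.0, 0.6]
finger_gap: 0.654
gripper_force: 0.0
```

```bash
python3 - <<'E'
from h import *
w=save('wrist','w13'); go(.4185,-.3349,.1005,85.4)
E
```

```text
t17.7 tcp [ 0.5577 -0.3488  0.1657] tooly 85.1 gap 0.65 F [ 0.3 -0.4  2.8]| shift [139.9   1.9  65.2] turn -0.3 (q6->-124)
```

View pics/w13.png

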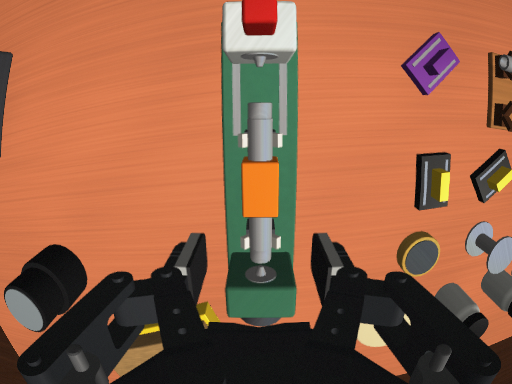

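Emit:
move_arm(commands="46 0 0 0 0 0 0.3; 92 1 0 0 0 0 0.3; 137 1 0 0 0 0 0.3; 137 1 30 0 0 0 0.3; 137 1 60 0 0 0 0.3")

```text
t: 18.3
tcp_pos: [0.4184, -0.3346, 0.0991]
tool_rot: [0.043, 0.999, -0.001, 0.001]
force: [0.3, -0.1, -0.4]
finger_gap: 0.655
gripper_force: 0.0
```

Emit:
move_arm(commands="0 0 0 0 0 0 0.3; 0 0 0 0 0 0 -1; 0 0 0 0 0 0 -1; 0 0 0 0 0 0 -1; 0 0 0 0 0 0 -1", grip_force=60)

```text
t: 18.92
tcp_pos: [0.4193, -0.3348, 0.1004]
tool_rot: [0.043, 0.999, -0.002, 0.001]
force: [-1.0, -0.5, 6.6]
finger_gap: 0.251
gripper_force: 59.0
```

Emit:
move_arm(commands="-10 0 0 0 0 0 -1; -20 0 0 0 0 0 -1; -30 0 0 0 0 0 -1; -38 0 0 0 0 0 -1; -45 0 0 0 0 0 -1")

```text
t: 19.55
tcp_pos: [0.4626, -0.3382, 0.1004]
tool_rot: [0.042, 0.999, -0.001, -0.001]
force: [-6.0, -2.7, 9.3]
finger_gap: 0.249
gripper_force: 59.2
```

```bash
python3 - <<'E'
from h import *
w=save('wrist','w14'); go(.4776,-.3396,.1005,85.4)
E
```

```text
t19.6 tcp [ 0.4635 -0.3383  0.1004] tooly 85.2 gap 0.25 F [-3.5 -0.9  8. ]| shift [-14.1  -0.1  -0.1] turn -0.2 (q6->-121)
```

Push the last stretch, a few mm past so it is fully home.

Emit:
move_arm(commands="-4 0 0 0 0 0 -1; -8 0 0 0 0 0 -1; -12 0 0 0 0 0 -1; -15 0 0 0 0 0 -1; -17 0 0 0 0 0 -1")

```text
t: 20.23
tcp_pos: [0.4791, -0.3395, 0.1004]
tool_rot: [0.042, 0.999, -0.001, -0.001]
force: [-7.3, -1.5, 7.2]
finger_gap: 0.247
gripper_force: 59.1
```

```bash
python3 - <<'E'
from h import *
w=save('wrist','w15'); go(.4776,-.3396,.1005,85.4)
E
```

```text
t20.3 tcp [ 0.479  -0.3395  0.1004] tooly 85.2 gap 0.25 F [-5.8 -2.1  9.3]| shift [ 1.4 -0.2 -0.1] turn -0.2 (q6->-121)
```

Emit:
move_arm(commands="-2 0 0 0 0 0 -1; -4 0 0 0 0 0 -1; -4 0 0 0 0 0 -1; -4 0 0 0 0 0 -1; -4 0 0 0 0 0 -1")

```text
t: 20.9
tcp_pos: [0.479, -0.3395, 0.1004]
tool_rot: [0.042, 0.999, -0.0, -0.005]
force: [-13.8, -3.1, 13.9]
finger_gap: 0.242
gripper_force: 59.5
```

```bash
python3 - <<'E'
from h import *
w=save('wrist','w16'); go(.4776,-.3396,.1005,85.4)
E
```

```text
t20.9 tcp [ 0.479  -0.3394  0.1004] tooly 85.2 gap 0.25 F [-13.6  -3.   12.8]| shift [ 1.4 -0.3 -0.1] turn -0.2 (q6->-121)
```

Emit:
move_arm(commands="3 0 0 0 0 0 -1; 4 0 0 0 0 0 0.2; 4 0 0 0 0 0 0.3; 4 0 -30 0 0 0 0.3; 4 0 -70 0 0 0 0.3")

```text
t: 21.58
tcp_pos: [0.4799, -0.3377, 0.1682]
tool_rot: [0.043, 0.999, 0.001, -0.001]
force: [0.2, -0.0, -0.6]
finger_gap: 0.655
gripper_force: 0.0
```

Emit:
move_arm(commands="0 0 -40 0 0 0 0.3; 0 20 -80 0 0 0 0.3; 0 60 -80 0 0 0 0.3; 0 120 -80 0 0 0 0.3; 0 160 -80 0 0 0 0.3")

```text
t: 22.2
tcp_pos: [0.4938, -0.1766, 0.2488]
tool_rot: [0.042, 0.999, 0.001, -0.0]
force: [-0.1, 0.8, 0.9]
finger_gap: 0.651
gripper_force: 0.0
```

```bash
python3 - <<'E'
from h import *
w=save('wrist','w17'); t=save('top','top1')
hw=hsv(w);ht=hsv(t); P=np.array(w['pose'])[:3,3]; print(P.round(3)); go(.5,.1,.3,90)
a=cv2.resize(t['image'][120:260,345:425],None,fx=4,fy=4,interpolation=cv2.INTER_CUBIC)
b=cv2.resize(w['image'],(400,300)); c=np.zeros((560,730,3),np.uint8); c[:560,:320]=a; c[:300,325:725]=b; cv2.imwrite('pics/c17.png',c[:,:,::-1])
for n,c,x,y,ang in [('A','yellow',.573,.112,57),('B','yellow',.583,-.016,-57),('C','yellow',.583,-.126,-1),('D','yellow',.687,.105,82)]:
    print(n,fit([(t,False,COL[c](ht))],x,y,np.radians(ang),.036,.014,.014,.036),fit([(w,True,COL[c](hw))],x,y,np.radians(ang),.036,.014,.014,.036))
E
```

```text
[ 0.42  -0.171  0.421]
t22.3 tcp [ 0.4934 -0.1747  0.2487] tooly 85.4 gap 0.65 F [ 0.9 -0.4 -0.3]| shift [ 15.5 274.3 -51.3] turn -4.6 (q6->-79)
A (array([572.4, 111.5,  58.1]), np.float64(0.178)) (array([579.6, 123.5,  58.5]), np.float64(0.548))
B (array([583.2, -15.8, -59. ]), np.float64(0.2)) (array([585.4, -14.3, -51.4]), np.float64(0.81))
C (array([ 583.4, -126. ,   -1.5]), np.float64(0.21)) (array([ 587.6, -126.4,    2. ]), np.float64(0.27))
D (array([686.6, 105.6,  79.2]), np.float64(0.316)) (array([693.5, 112.6,  64.5]), np.float64(0.988))
```

View pics/c17.png

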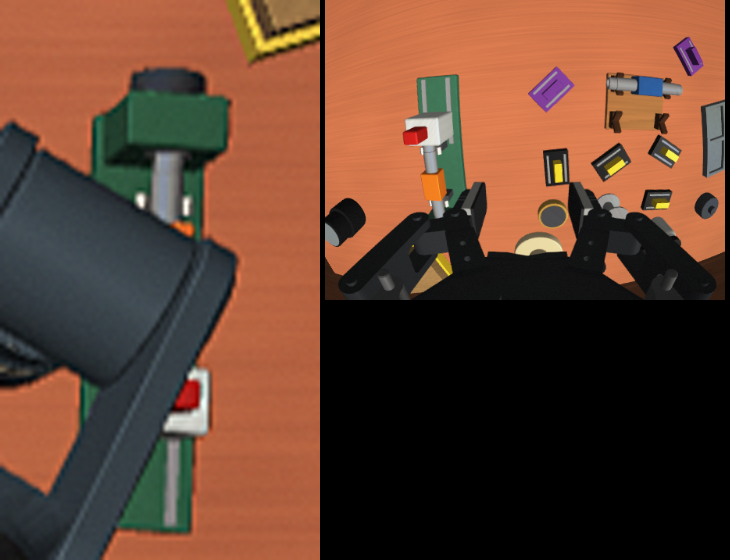

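Emit:
move_arm(commands="-1 46 -4 0 0 -2 0.3; -2 92 -8 0 0 -4 0.3; -3 140 -12 0 0 -6 0.3; -4 190 -16 0 0 -7 0.3; -5 240 -21 0 0 -7 0.3")

```text
t: 22.92
tcp_pos: [0.52, 0.0604, 0.2699]
tool_rot: [-0.018, 1.0, -0.0, 0.0]
force: [1.4, -0.1, 0.1]
finger_gap: 0.647
gripper_force: 0.0
```

```bash
python3 -c "
from h import *
go(.54,.285,.27,99.2)"
```

```text
t22.9 tcp [0.52   0.0604 0.2699] tooly 92.1 gap 0.65 F [ 1.4 -0.1  0.1]| shift [-2.810e+01  2.238e+02 -1.000e-01] turn -7.1 (q6->-71)
```

Emit:
move_arm(commands="-6 50 0 0 0 -2 0.3; -12 100 0 0 0 -4 0.3; -18 150 0 0 0 -6 0.3; -24 200 0 0 0 -7 0.3; -28 222 0 0 0 -7 0.3")

```text
t: 23.55
tcp_pos: [0.5395, 0.2844, 0.2695]
tool_rot: [-0.081, 0.997, 0.0, 0.0]
force: [0.5, 0.2, 0.4]
finger_gap: 0.651
gripper_force: 0.0
```

Emit:
move_arm(commands="0 0 0 0 0 0 0.3; 0 0 0 0 0 0 0.3; 0 0 0 0 0 0 0.3; 0 0 0 0 0 0 0.3; 0 0 0 0 0 0 0.3")

```text
t: 24.18
tcp_pos: [0.5392, 0.2816, 0.2701]
tool_rot: [-0.079, 0.997, -0.0, 0.0]
force: [-0.4, 0.1, -0.7]
finger_gap: 0.651
gripper_force: 0.0
```

```bash
cat > tray.py <<'E'
from h import *
w=save('wrist','wt'); hw=hsv(w); go(.54,.285,.27,99.2)
u,v=map(int,proj(w,[.548,.29,.018],True)); print('tray px',u,v,hw[v,u],hw[v+12,u+20])
m=((hw[...,1]<60)&(hw[...,2]>70)&(hw[...,2]<190)).astype(np.uint8)
n,l,st,ce=cv2.connectedComponentsWithStats(cv2.morphologyEx(m,cv2.MORPH_CLOSE,np.ones((5,5))))
k=l[v,u] or l[v+10,u+20]; print(st[k],ce[k]); mm=l==k
p,c=fit([(w,True,mm)],.548,.29,np.radians(9.2),.172,.136,0,.018,pad=25); print('tray wrist',p,c)
x0,y0,a=p[0]/1e3,p[1]/1e3,np.radians(p[2])
g=np.arange(-95,95.1,.5)/1e3; X,Y=np.meshgrid(g,g); 
U=np.empty(X.shape+(2,),np.float32)
R=np.array([[np.cos(a),-np.sin(a)],[np.sin(a),np.cos(a)]])
P=np.array(w['pose'])
W=np.stack([x0+R[0,0]*X+R[0,1]*Y,y0+R[1,0]*X+R[1,1]*Y,np.full_like(X,.018)],-1)
C=(W-P[:3,3])@P[:3,:3]; r=np.hypot(C[...,0],C[...,1]); th=np.arctan2(r,C[...,2])/r
rect=cv2.remap(cv2.cvtColor(w['image'],cv2.COLOR_RGB2GRAY),(w['cx']+w['fx']*C[...,0]*th).astype(np.float32),(w['cy']+w['fy']*C[...,1]*th).astype(np.float32),cv2.INTER_CUBIC).astype(float)
np.save('rect.npy',rect)
def prof(A,n):  # list strong steps
    d=np.gradient(cv2.GaussianBlur(A.reshape(1,-1),(5,1),0).ravel()); 
    idx=[i for i in range(2,len(d)-2) if abs(d[i])>=abs(d[i-1]) and abs(d[i])>abs(d[i+1]) and abs(d[i])>1.5]
    print(n,[(round(g[i]*1e3,1),round(d[i],1)) for i in idx])
I=lambda lo,hi:(g>=lo/1e3)&(g<=hi/1e3)
for lo,hi in((-55,-20),(20,55)): prof(rect[I(lo,hi)].mean(0),'x-profile y[%d,%d]'%(lo,hi))
for lo,hi in((-70,-20),(20,70)): prof(rect[:,I(lo,hi)].mean(1),'y-profile x[%d,%d]'%(lo,hi))
E
python3 tray.py
```

```text
t24.2 tcp [0.5392 0.2817 0.2701] tooly 99.1 gap 0.65 F [ 0.7 -0.3 -0.6]| shift [-1.3  3.1  0.1] turn -0.1 (q6->-71)
tray px 263 163 [ 38   8 131] [ 38   8 131]
[  216   104    96   117 10534] [265.26020505 160.94351623]
tray wrist [548.1 293.6  11. ] 0.012
x-profile y[-55,-20] [(np.float64(-86.0), np.float64(-4.2)), (np.float64(-7.5), np.float64(-10.0)), (np.float64(-4.5), np.float64(7.5)), (np.float64(76.0), np.float64(-16.0)), (np.float64(78.5), np.float64(10.5)), (np.float64(86.5), np.float64(4.3))]
x-profile y[20,55] [(np.float64(-86.5), np.float64(-4.9)), (np.float64(-80.5), np.float64(-2.1)), (np.float64(-77.5), np.float64(2.7)), (np.float64(-7.0), np.float64(-9.4)), (np.float64(-4.0), np.float64(8.2)), (np.float64(4.0), np.float64(-2.2)), (np.float64(6.0), np.float64(1.8)), (np.float64(76.0), np.float64(-16.0)), (np.float64(79.0), np.float64(10.6)), (np.float64(86.5), np.float64(3.2))]
y-profile x[-70,-20] [(np.float64(-68.0), np.float64(-4.1)), (np.float64(-58.0), np.float64(-2.8)), (np.float64(-55.5), np.float64(2.7)), (np.float64(-9.0), np.float64(-10.3)), (np.float64(-7.0), np.float64(9.1)), (np.float64(56.0), np.float64(-14.0)), (np.float64(59.0), np.float64(14.1)), (np.float64(68.0), np.float64(4.1))]
y-profile x[20,70] [(np.float64(-68.5), np.float64(-4.3)), (np.float64(-58.5), np.float64(-2.9)), (np.float64(-56.0), np.float64(2.3)), (np.float64(-9.0), np.float64(-9.3)), (np.float64(-7.0), np.float64(8.8)), (np.float64(56.0), np.float64(-10.0)), (np.float64(59.0), np.float64(11.1)), (np.float64(68.0), np.float64(2.6))]
```

Emit:
move_arm(commands="-1 -35 20 0 0 -10 0.3; -2 -70 45 0 0 -20 0.3; -4 -105 70 0 0 -30 0.3; -5 -140 95 0 0 -39.5 0.3; -6 -173 120 0 0 -49 0.3")

```text
t: 24.85
tcp_pos: [0.5729, 0.1111, 0.1494]
tool_rot: [-0.488, 0.873, -0.0, 0.0]
force: [0.6, -0.7, 0.6]
finger_gap: 0.649
gripper_force: 0.0
```

Emit:
move_arm(commands="0 0 0 0 0 0 0; 0 0 0 0 0 0 0; 0 0 0 0 0 0 0; 0 0 0 0 0 0 0; 0 0 0 0 0 0 0")

```text
t: 25.48
tcp_pos: [0.5725, 0.113, 0.1505]
tool_rot: [-0.486, 0.874, -0.0, 0.0]
force: [0.0, 0.0, -0.1]
finger_gap: 0.499
gripper_force: 0.0
```

```bash
cat > ins.py <<'E'
import sys
from h import *
def rib(x,y,a,name,z0=0.):
    w=save('wrist',name); hw=hsv(w)
    m=(abs(hw[...,0]-26)<7)&(hw[...,1]>150)&(hw[...,2]>75)
    u,v=proj(w,[x,y,z0+.036],True)
    n,l,st,ce=cv2.connectedComponentsWithStats(m.astype(np.uint8)); k=min([i for i in range(1,n) if st[i,4]>60],key=lambda i:np.hypot(*(ce[i]-[u,v])))
    ctr=atz(w,*ce[k],z0+.036,True); 
    p,c=fit([(w,True,l==k)],ctr[0],ctr[1],np.radians(a),.036,.014,z0+.014,z0+.036)
    # slab: dark pixels hull around
    d=(hw[...,2]<70)
    return w,p,c,d,ce[k]
if __name__=='__main__':
    x,y,a,n=float(sys.argv[1]),float(sys.argv[2]),float(sys.argv[3]),sys.argv[4]
    w,p,c,d,ce=rib(x,y,a,n); print('rib',p,c,'px',ce.round(0)); go(p[0]/1e3,p[1]/1e3,.016,p[2]+90)
    # slab fit: closed mask of dark + rib + pale stripes inside ROI
    hw=hsv(w); m=((hw[...,2]<75)|((abs(hw[...,0]-26)<7)&(hw[...,1]>150)&(hw[...,2]>75))).astype(np.uint8)
    m=cv2.morphologyEx(m,cv2.MORPH_CLOSE,np.ones((7,7)))
    n_,l,st,_=cv2.connectedComponentsWithStats(m); k=l[int(ce[1]),int(ce[0])]; print('slab comp',st[k])
E
python3 ins.py .572 .1115 58 a1
```

```text
rib [571.4 109.5  58.2] 0.039 px [257. 174.]
t25.5 tcp [0.5725 0.1128 0.1503] tooly 148.1 gap 0.50 F [-0.7  0.2  0.3]| shift [  3.4  -0.9 134.3] turn -0.1 (q6->-137)
slab comp [ 236  138   43   65 2737]
```

Emit:
move_arm(commands="3 -1 40 0 0 0 0; 3 -1 80 0 0 0 0; 3 -1 110 0 0 0 0; 3 -1 128 0 0 0 0; 3 -1 132 0 0 0 0")

```text
t: 26.15
tcp_pos: [0.5712, 0.1093, 0.0171]
tool_rot: [-0.486, 0.874, 0.0, -0.001]
force: [0.2, -0.2, 0.6]
finger_gap: 0.501
gripper_force: 0.0
```

Emit:
move_arm(commands="0 0 0 0 0 0 0; 0 0 0 0 0 0 -1; 0 0 0 0 0 0 -1; 0 0 0 0 0 0 -1; 0 0 0 0 0 0 -1", grip_force=50)

```text
t: 26.78
tcp_pos: [0.5718, 0.1093, 0.0182]
tool_rot: [-0.486, 0.874, -0.0, 0.0]
force: [-1.2, -0.7, 0.8]
finger_gap: 0.001
gripper_force: 0.0
```

Emit:
move_arm(commands="0 0 -10 0 0 0 -1; 0 0 -40 0 0 0 -1; 0 0 -80 0 0 0 -1; 0 0 -80 0 0 0 -1; 0 0 -80 0 0 0 -1")

```text
t: 27.4
tcp_pos: [0.5713, 0.1092, 0.0982]
tool_rot: [-0.486, 0.874, -0.0, -0.0]
force: [-0.7, -1.0, 0.6]
finger_gap: -0.002
gripper_force: 0.0
```

```bash
cat > held.py <<'E'
# in-hand offset: fit slab (dark) of held insert relative to TCP. slab centre in tool axes, from camera
from h import *
import sys
from scipy.spatial.transform import Rotation as R
zu=float(sys.argv[2]) # TCP height above underside
w=save('wrist',sys.argv[1]); hw=hsv(w); t=telemetry.sense(); r=R.from_quat(t['tool_rot']).as_matrix(); T=t['tcp_pos']
yel=(abs(hw[...,0]-26)<7)&(hw[...,1]>150)&(hw[...,2]>75)
n,l,st,ce=cv2.connectedComponentsWithStats(yel.astype(np.uint8))
for i in range(1,n):
    if st[i,4]>100: print('yellow',st[i],ce[i].round(1))
u,v=proj(w,T+[0,0,.036-zu],True); print('expected rib-top px at TCP',u,v)
# column profile up the image along centre line: dark/yellow transitions
for c in (int(u)-9,int(u)+9,int(u)): print(c,[(k,int(hw[k,c,0]),int(hw[k,c,2])) for k in range(100,270,4)] if c!=int(u) else '')
E
python3 held.py a2 .018; python3 -c "
from h import *
go(.5137,.2533,.1,101)"
```

```text
yellow [ 24  40  42  37 142] [47.4 61.6]
yellow [141  58  50  33 850] [165.1  74.4]
yellow [249 169  18  48 834] [257.6 192.4]
yellow [135 225  36  45 914] [153.1 246.9]
expected rib-top px at TCP 257.4638796565673 236.15181474943066
248 [(100, 10, 234), (104, 10, 233), (108, 10, 230), (112, 10, 231), (116, 10, 232), (120, 10, 229), (124, 10, 229), (128, 10, 229), (132, 10, 229), (136, 10, 230), (140, 10, 232), (144, 10, 228), (148, 9, 83), (152, 90, 38), (156, 0, 40), (160, 30, 41), (164, 150, 41), (168, 165, 41), (172, 15, 42), (176, 150, 42), (180, 30, 44), (184, 150, 43), (188, 30, 43), (192, 150, 44), (196, 0, 45), (200, 0, 46), (204, 173, 47), (208, 10, 47), (212, 40, 49), (216, 0, 48), (220, 30, 49), (224, 8, 79), (228, 10, 231), (232, 30, 80), (236, 30, 79), (240, 23, 81), (244, 23, 80), (248, 30, 80), (252, 15, 80), (256, 30, 80), (260, 23, 78), (264, 22, 184), (268, 75, 21)]
266 [(100, 10, 228), (104, 10, 233), (108, 10, 234), (112, 10, 233), (116, 10, 233), (120, 10, 228), (124, 10, 231), (128, 10, 235), (132, 10, 234), (136, 10, 230), (140, 10, 231), (144, 10, 230), (148, 9, 44), (152, 0, 40), (156, 150, 39), (160, 15, 42), (164, 0, 41), (168, 30, 42), (172, 19, 49), (176, 23, 100), (180, 23, 104), (184, 23, 108), (188, 23, 110), (192, 24, 113), (196, 23, 115), (200, 24, 134), (204, 24, 136), (208, 24, 136), (212, 24, 136), (216, 19, 60), (220, 15, 49), (224, 9, 109), (228, 10, 231), (232, 30, 79), (236, 23, 81), (240, 30, 80), (244, 15, 80), (248, 23, 79), (252, 23, 79), (256, 20, 80), (260, 36, 81), (264, 23, 238), (268, 90, 24)]
257 
t27.4 tcp [0.5709 0.1092 0.0975] tooly 148.1 gap -0.00 F [-0.4  0.5 -0.5]| shift [-92.1 124.6  -2.5] turn 47.1 (q6->-75)
```

```bash
python3 ins.py .5714 .1095 58 a3; python3 - <<'E'
from h import *
# compare rib position with different assumed heights, a1 (high) vs a3 (low): triangulate rib blob extreme points
A=dict(np.load('pics/a1.npz'));B=dict(np.load('pics/a3.npz'))
out=[]
for s in(A,B):
    hw=hsv(s); m=((abs(hw[...,0]-26)<7)&(hw[...,1]>150)&(hw[...,2]>75)).astype(np.uint8)
    n,l,st,ce=cv2.connectedComponentsWithStats(m); k=min([i for i in range(1,n) if st[i,4]>60],key=lambda i:np.hypot(*(ce[i]-[257,185])))
    ys,xs=np.where(l==k); c=cv2.minAreaRect(np.stack([xs,ys],1).astype(np.float32)); print(st[k],c)
    b=hw[...,2]; v0,v1=st[k][1],st[k][1]+st[k][3]; out.append((st[k],ce[k]))
    print('bright(top) rows', [ (int(v),int(b[v,int(ce[k][0])])) for v in range(v0-2,v1+3,2)])
E
```

```text
rib [571.4 109.7  58.3] 0.026 px [257. 193.]
t27.5 tcp [0.5706 0.1092 0.0971] tooly 148.1 gap 0.00 F [-0.5  0.1 -0.6]| shift [-0.8 -0.4 81.1] turn -0.2 (q6->-137)
slab comp [    0   149   462   235 51311]
[250 155  15  39 577] ((257.0, 174.0), (38.0, 14.0), 90.0)
bright(top) rows [(153, 39), (155, 99), (157, 112), (159, 240), (161, 250), (163, 251), (165, 251), (167, 251), (169, 251), (171, 251), (173, 251), (175, 251), (177, 251), (179, 252), (181, 251), (183, 252), (185, 252), (187, 252), (189, 252), (191, 252), (193, 252), (195, 42)]
[248 170  18  47 803] ((256.5, 193.0), (46.0, 17.0), 90.0)
bright(top) rows [(168, 40), (170, 111), (172, 115), (174, 117), (176, 246), (178, 252), (180, 252), (182, 252), (184, 252), (186, 252), (188, 252), (190, 252), (192, 252), (194, 252), (196, 253), (198, 253), (200, 253), (202, 253), (204, 253), (206, 253), (208, 253), (210, 253), (212, 253), (214, 253), (216, 253), (218, 51)]
```

```bash
python3 - <<'E'
from h import *
from scipy.spatial.transform import Rotation as R
s=dict(np.load('pics/a3.npz')); t=telemetry.sense(); r=R.from_quat(t['tool_rot']).as_matrix(); T=t['tcp_pos']
for zb in(0,.01,.02,.03): print(zb,[np.round(proj(s,T+r@[x,0,-zb],True),0) for x in(.011,0,-.011)])
hw=hsv(s)
for c in(225,240,248,257,266,275,290): print(c,[(int(hw[k,c,2])) for k in range(212,290,3)])
# fit height of the rib using all three free z
m=(abs(hw[...,0]-26)<7)&(hw[...,1]>150)&(hw[...,2]>75); n,l,st,ce=cv2.connectedComponentsWithStats(m.astype(np.uint8)); k=min([i for i in range(1,n) if st[i,4]>60],key=lambda i:np.hypot(*(ce[i]-[257,193])))
for dz in(-.02,-.01,0,.01): print(dz,fit([(s,True,l==k)],.5714,.1097,np.radians(58),.036,.014,.014+dz,.036+dz))
E
```

```text
0 [array([257., 208.]), array([257., 224.]), array([257., 240.])]
0.01 [array([257., 214.]), array([257., 231.]), array([257., 247.])]
0.02 [array([257., 220.]), array([257., 238.]), array([257., 255.])]
0.03 [array([257., 227.]), array([257., 246.]), array([257., 264.])]
225 [231, 229, 227, 231, 234, 231, 230, 232, 230, 233, 230, 231, 230, 229, 230, 233, 233, 229, 148, 23, 26, 22, 23, 23, 24, 24]
240 [178, 178, 176, 50, 54, 230, 233, 231, 230, 145, 25, 22, 36, 23, 25, 23, 22, 24, 23, 21, 53, 22, 22, 23, 22, 23]
248 [48, 48, 47, 51, 53, 231, 146, 80, 80, 81, 80, 80, 80, 81, 80, 79, 79, 156, 22, 23, 23, 24, 23, 23, 21, 20]
257 [253, 253, 50, 50, 59, 231, 118, 22, 20, 20, 18, 19, 18, 21, 21, 20, 20, 45, 72, 72, 71, 72, 74, 72, 73, 72]
266 [92, 89, 50, 52, 58, 231, 145, 79, 79, 80, 79, 80, 79, 80, 80, 79, 81, 166, 184, 23, 25, 23, 23, 20, 19, 22]
275 [179, 179, 177, 52, 79, 232, 233, 234, 230, 149, 23, 21, 34, 20, 25, 24, 37, 30, 22, 28, 39, 22, 23, 22, 23, 23]
290 [230, 228, 226, 230, 231, 233, 235, 234, 233, 233, 233, 232, 234, 234, 236, 234, 206, 175, 36, 24, 22, 23, 24, 26, 21, 23]
-0.02 (array([574.1, 113.8,  58.4]), np.float64(0.119))
-0.01 (array([573.1, 112.2,  58.4]), np.float64(0.052))
0 (array([571.2, 109.5,  58.3]), np.float64(0.025))
0.01 (array([569.8, 107.1,  58.4]), np.float64(0.104))
```

Emit:
move_arm(commands="0 0 0 0 0 0 -0.2; -1 0 30 0 0 0 -0.2; -1 0 60 0 0 0 -0.2; -1 0 80 0 0 0 -0.2; -1 0 88 0 0 0 -0.2")

```text
t: 28.12
tcp_pos: [0.5708, 0.1101, 0.008]
tool_rot: [-0.486, 0.874, 0.001, -0.002]
force: [0.2, 0.2, 0.0]
finger_gap: 0.399
gripper_force: 0.0
```

Emit:
move_arm(commands="0 0 0 0 0 0 -0.2; 0 0 1 0 0 0 -1; 0 0 1 0 0 0 -1; 0 0 1 0 0 0 -1; 0 0 1 0 0 0 -1", grip_force=50)

```text
t: 28.75
tcp_pos: [0.5724, 0.1101, 0.0093]
tool_rot: [-0.486, 0.874, -0.0, 0.0]
force: [0.2, 0.3, 0.4]
finger_gap: -0.002
gripper_force: 0.0
```

```bash
python3 - <<'E'
from h import *
s=save('wrist','a4'); hw=hsv(s); go(.5714,.1097,.01,148.2)
def ch(p):
    H,S,V=p
    if abs(H-26)<7 and S>150 and V>75: return 'Y' if V>200 else 'y'
    if S>120 and V>140: return '.'
    return '#' if V<35 else ('d' if V<62 else ('g' if V<110 else 'L'))
for v in range(170,300,4): print(v,''.join(ch(hw[v,u]) for u in range(196,320,2)))
E
```

```text
t28.8 tcp [0.5723 0.1101 0.0092] tooly 148.1 gap -0.00 F [-0.3  0.6 -0.3]| shift [ 0.8  0.6 -0.8] turn -0.1 (q6->-137)
170 ............######################################g...........
174 ...........gddddddddddddddddddddddddddddddddddddddd...........
178 ...........Lddddddddddddddddddddddddddddddddddddddg...........
182 ............dddddddddddddddddddddddddddddddLLLLdddg...........
186 ............dddgLLLddddddddddddddddddddddddLLLLdddg...........
190 ............dddgLLLddddddddddddddddddddddddLLLLdddg...........
194 ............dddgLLLgdddddddddddddddddddddddLLLLdddg...........
198 ............ddddLLLgdddddddddddddddddddddddLLLLdddg...........
202 ............ddddLLLgdddddyyyyyyyyyyyyddddddLLLLdddg...........
206 ............ddddLLLgdddddyyyyyyyyyyyyydddddLLLLdddL...........
210 ............gdddLLLLdddddyyyyyyyyyyyyydddddLLLLdddL...........
214 ............LdddLLLLddddyYYYYYYYYYYYYYdddddLLLLdddL...........
218 ............LdddLLLLddddgYYYYYYYYYYYYYdddddLLLLddd............
222 .............dddLLLLddddgYYYYYYYYYYYYYdddddLLLLddd............
226 .............dddLLLLdddddYYYYYYYYYYYYYd
[... 529 characters left out ...]
##gggggg#######ggL............
262 ..............dd#######dgggggg####gggggg#######dg.............
266 ..............d############gLLggggLL############d.............
270 d.............####dd#ddd#####Lggggg####dd#ddd#####............
274 ####.........########d########gggg################g........###
278 ####dLg#######################gggg#######################gL###
282 ###d##########################gggg############################
286 dddd##########################gggg##########################dd
290 dddd########################d#gggg##########################dd
294 dd##########################d#gggg#d##########################
298 ggggg######################dd#gggd#d######################dddd
```

Emit:
move_arm(commands="0 0 -6 0 0 0 -0.2; 0 0 -6 0 0 0 -0.2; 0 0 4 0 0 0 -0.2; 0 0 8 0 0 0 -0.2; 0 0 11 0 0 0 -0.2")

```text
t: 29.42
tcp_pos: [0.5718, 0.1101, -0.0028]
tool_rot: [-0.486, 0.874, 0.0, -0.001]
force: [0.2, -0.4, 0.1]
finger_gap: 0.4
gripper_force: 0.0
```

Emit:
move_arm(commands="0 0 0 0 0 0 -0.2; 0 0 0 0 0 0 -1; 0 0 0 0 0 0 -1; 0 0 0 0 0 0 -1; 0 0 0 0 0 0 -1", grip_force=50)

```text
t: 30.05
tcp_pos: [0.5724, 0.1101, -0.0019]
tool_rot: [-0.486, 0.874, -0.0, 0.0]
force: [0.5, 0.1, 0.8]
finger_gap: 0.145
gripper_force: 50.1
```

Emit:
move_arm(commands="0 0 0 0 0 0 -0.3; 0 0 0 0 0 0 -0.3; 0 0 4 0 0 0 -0.3; 0 0 8 0 0 0 -0.3; 0 0 8 0 0 0 -0.3")

```text
t: 30.68
tcp_pos: [0.5717, 0.1101, -0.0106]
tool_rot: [-0.486, 0.874, 0.0, -0.001]
force: [0.8, -0.3, -0.8]
finger_gap: 0.349
gripper_force: 0.0
```

Emit:
move_arm(commands="0 0 0 0 0 0 -0.3; 0 0 0 0 0 0 -1; 0 0 0 0 0 0 -1; 0 0 0 0 0 0 -1; 0 0 0 0 0 0 -1", grip_force=60)

```text
t: 31.3
tcp_pos: [0.5725, 0.1101, -0.0098]
tool_rot: [-0.486, 0.874, -0.0, 0.0]
force: [-0.1, -0.8, 1.8]
finger_gap: 0.147
gripper_force: 61.0
```

Emit:
move_arm(commands="0 0 -10 0 0 0 -1; 0 0 -40 0 0 0 -1; 0 0 -80 0 0 0 -1; 0 0 -80 0 0 0 -1; 0 0 -80 0 0 0 -1")

```text
t: 31.92
tcp_pos: [0.5715, 0.1101, 0.0698]
tool_rot: [-0.486, 0.874, 0.0, -0.0]
force: [0.1, -0.1, -1.5]
finger_gap: 0.144
gripper_force: 60.5
```

```bash
python3 - <<'E'
from h import *
s=save('wrist','a5'); hw=hsv(s); go(.5137,.2533,.08,101)
def ch(p):
    H,S,V=p
    if abs(H-26)<7 and S>150 and V>75: return 'Y' if V>200 else 'y'
    if S>120 and V>140: return '.'
    return '#' if V<35 else ('d' if V<62 else ('g' if V<110 else 'L'))
for v in range(140,300,4): print(v,''.join(ch(hw[v,u]) for u in range(186,334,2)))
E
```

```text
t32.0 tcp [0.5711 0.1101 0.0691] tooly 148.1 gap 0.14 F [-0.5 -0.2 -1. ]| shift [-91.3 124.4 -10.9] turn 47.1 (q6->-75)
140 .......................................................Lgggggg............
144 ........................................................LggL..............
148 ..........................................................................
152 ..........................................................................
156 ..........................................................................
160 ..........................................................................
164 ..........................................................................
168 ..........................................................................
172 ..........................................................................
176 ...............L##########################################................
180 ...............dddd#dddddd#dddddddddddddddddddddddddddddddd...............
184 ...............dddddddddddddddddddddddddddddddddddddddddddd...............
188 ...............ddddddddddddd
[... 1479 characters left out ...]
........#########LLLLgg#YYYYYYYYYYYYYgdgLLLLg########d..............
268 #L.........##############dLLg#YYYYYYYYYYYYYgdgLL##############............
272 #L........d#####ddgd#######dg#YYYYYYYYYYYYYgdgd######ddgdd#####..........#
276 #g....Ld###################dgdYYYYYYYYYYYYYddgd###################g.....##
280 ###########################dgdYYYYYYYYYYYYY#dg############################
284 d##########################dgdYYYYYYYYYYYYYggg############################
288 d##########################dgdYYYYYYYYYYYYYygg############################
292 ############################gdLLLLLLLLLLLLLggg############################
296 ggggg#######################gg..............gg#######################ddddd
```

```bash
cat > off.py <<'E'
from h import *
import sys
from scipy.spatial.transform import Rotation as R
# held insert offsets: image name, height of TCP above underside (m)
n,zu=sys.argv[1],float(sys.argv[2]); s=dict(np.load('pics/%s.npz'%n)) if len(sys.argv)<4 else save('wrist',n)
t=telemetry.sense(); T=t['tcp_pos']; r=R.from_quat(t['tool_rot']).as_matrix(); g=s['image'].astype(float); und=T[2]-zu
hw=hsv(s)
for c in (235,257,280):  # slab +x edge: counter (V high) -> dark
    V=hw[:,c,2]; k=next(i for i in range(215,120,-1) if V[i]>120 and V[i-3]>120)  # going up from slab
    kk=k+ (120-V[k])/(V[k+1]-V[k]+1e-9)
    p=atz(s,c,kk,und,True); print('slab edge col',c,'row %.1f'%kk,'offset x from underside edge %.1f'%(1e3*((r.T@(p-T))[0])-35))
yel=(abs(hw[...,0]-26)<7)&(hw[...,1]>150)&(hw[...,2]>200)
c0=257; rows=np.where(yel[200:300,c0])[0]+200; print('rib top rows',rows.min(),rows.max())
for rr,sg in((rows.min()-.5,1),(rows.max()+.5,-1)): p=atz(s,c0,rr,und+.036,True); print('rib end offset %.1f'%(1e3*(r.T@(p-T))[0]-18*sg))
cs=np.where(yel[245])[0]; cs=cs[(cs>220)&(cs<300)]; p=atz(s,cs.mean(),245,und+.036,True); print('rib mid y offset %.1f'%(1e3*(r.T@(p-T))[1]))
E
python3 off.py a5 -.0098
```

```text
slab edge col 235 row 172.9 offset x from underside edge 0.2
slab edge col 257 row 172.7 offset x from underside edge 0.3
slab edge col 280 row 172.8 offset x from underside edge 0.2
rib top rows 228 290
rib end offset -0.4
rib end offset -0.2
rib mid y offset 0.7
```

Emit:
move_arm(commands="-18 25 -11 0 0 9.4 -1; -36 50 -11 0 0 18.8 -1; -55 75 -11 0 0 28.2 -1; -73 100 -11 0 0 37.7 -1; -91 124 -11 0 0 47.1 -1")

```text
t: 32.6
tcp_pos: [0.5133, 0.2534, 0.0793]
tool_rot: [-0.093, 0.996, -0.0, -0.002]
force: [0.6, 0.7, -1.6]
finger_gap: 0.146
gripper_force: 60.5
```

Emit:
move_arm(commands="0 0 20 0 0 0 -1; 0 0 40 0 0 0 -1; 0 0 50 0 0 0 -1; 0 0 50 0 0 0 -1; 0 0 50 0 0 0 -1")

```text
t: 33.22
tcp_pos: [0.5154, 0.2528, 0.0311]
tool_rot: [-0.096, 0.995, 0.0, 0.0]
force: [0.5, 0.3, -0.6]
finger_gap: 0.143
gripper_force: 60.5
```

```bash
cat > trayfit.py <<'E'
from h import *
import sys
w=save('wrist',sys.argv[1]); go(*map(float,sys.argv[2:6]))
E
python3 trayfit.py a6 .5137 .2533 .0005 101
```

```text
t33.3 tcp [0.5156 0.2529 0.0314] tooly 101.0 gap 0.15 F [-0.   0.1 -1.6]| shift [ 1.8  0.8 30.9] turn -0.0 (q6->-75)
```

Emit:
move_arm(commands="2 1 0 0 0 0 -1; 2 1 10 0 0 0 -1; 2 1 18 0 0 0 -1; 2 1 22 0 0 0 -1; 2 1 22 0 0 0 -1")

```text
t: 33.9
tcp_pos: [0.5126, 0.2534, 0.0085]
tool_rot: [-0.096, 0.995, -0.0, -0.0]
force: [0.3, 0.1, -1.0]
finger_gap: 0.148
gripper_force: 60.6
```

Emit:
move_arm(commands="0 0 3 0 0 0 -1; 0 0 6 0 0 0 -1; 0 0 9 0 0 0 -1; 0 0 9 0 0 0 -1; 0 0 9 0 0 0 -1")

```text
t: 34.52
tcp_pos: [0.5133, 0.2535, 0.0002]
tool_rot: [-0.096, 0.995, 0.0, 0.0]
force: [0.9, -0.5, 3.3]
finger_gap: 0.148
gripper_force: 60.9
```

```bash
python3 trayfit.py a7 .5137 .2533 .0005 101
```

```text
t34.6 tcp [5.133e-01 2.536e-01 2.000e-04] tooly 101.0 gap 0.15 F [ 0.9 -1.2  2.3]| shift [-0.4 -0.3 -0.3] turn 0.0 (q6->-75)
```

Emit:
move_arm(commands="0 0 0 0 0 0 -0.3; 0 0 0 0 0 0 -0.2; 0 0 -30 0 0 0 -0.2; 0 0 -80 0 0 0 -0.2; 0 0 -130 0 0 0 -0.2")

```text
t: 35.2
tcp_pos: [0.5121, 0.2533, 0.1306]
tool_rot: [-0.096, 0.995, -0.0, -0.001]
force: [1.1, 0.3, -0.5]
finger_gap: 0.404
gripper_force: 0.0
```

```bash
cat > placed.py <<'E'
from ins import *
# check: placed rib at x y yaw
a=list(map(float,sys.argv[2:5])); w,p,c,d,ce=rib(*a,sys.argv[1],.010); print('placed rib',p,c)
E
python3 placed.py a8 .5137 .2533 11; python3 trayfit.py a9 .6866 .1056 .13 80
```

```text
placed rib [512.3 253.7  10.6] 0.042
t35.3 tcp [0.5166 0.2547 0.1353] tooly 101.0 gap 0.40 F [ 0.4  1.1 -0. ]| shift [-138.3 -178.8    5.3] turn 21.0 (q6->-71)
```

Emit:
move_arm(commands="-14 -18 0 0 0 10.5 -0.2; -28 -36 0 0 0 21 -0.2; -42 -54 0 0 0 31.5 -0.2; -56 -72 0 0 0 42 -0.2; -71 -89 0 0 0 52 -0.2")

```text
t: 35.92
tcp_pos: [0.5991, 0.179, 0.1287]
tool_rot: [0.353, 0.936, -0.001, -0.001]
force: [-0.8, -0.3, 0.2]
finger_gap: 0.402
gripper_force: 0.0
```

```bash
python3 -c "
from h import *
go(.6866,.1056,.13,-10)
t=dict(np.load('pics/top0.npz'))
for p in((220,118),(248,115),(284,112)): print(atz(t,*p,.095).round(3))
for p in((222,126),(249,123)): print(atz(t,*p,.02).round(3))
"
```

```text
t35.9 tcp [0.5991 0.179  0.1287] tooly 48.7 gap 0.40 F [-0.8 -0.3  0.2]| shift [-114.2    2.7   -1.3] turn 58.7 (q6->19)
[0.758 0.115 0.095]
[0.766 0.037 0.095]
[ 0.775 -0.064  0.095]
[0.756 0.116 0.02 ]
[0.765 0.036 0.02 ]
```

Emit:
move_arm(commands="-28 0 0 0 0 -8 -0.1; -56 0 0 0 0 -16 0; -84 1 0 0 0 -24 0.1; -112 1 0 0 0 -31 0.1; -112 1 0 0 0 -31 0.1")

```text
t: 36.55
tcp_pos: [0.6854, 0.1053, 0.1285]
tool_rot: [0.089, 0.996, -0.0, -0.0]
force: [-0.2, -0.3, 0.0]
finger_gap: 0.551
gripper_force: 0.0
```

Emit:
move_arm(commands="0 0 0 0 0 0 0.1; 0 0 0 0 0 0 0.1; 0 0 0 0 0 0 0.1; 0 0 0 0 0 0 0.1; 0 0 0 0 0 0 0.1")

```text
t: 37.17
tcp_pos: [0.6847, 0.1072, 0.1301]
tool_rot: [0.087, 0.996, -0.0, 0.0]
force: [-0.4, -0.8, -0.4]
finger_gap: 0.549
gripper_force: 0.0
```

```bash
python3 ins.py .6866 .1056 80 d1; python3 -c "
from h import *
go(.6866,.1056,.13,80)"
```

```text
rib [685.2 102.8  80. ] 0.022 px [254. 185.]
t37.2 tcp [0.6847 0.107  0.1301] tooly 80.0 gap 0.55 F [ 0.3 -0.6  0. ]| shift [ -1.2  -4.1 114.1] turn -90.0 (q6->-161)
slab comp [ 219  157   70   47 3106]
t37.2 tcp [0.6847 0.107  0.1301] tooly 80.0 gap 0.55 F [ 0.3 -0.6  0. ]| shift [-2.1 -1.1  0.1] turn 0.0 (q6->-71)
```

Emit:
move_arm(commands="2 -4 40 0 0 0 0.1; 2 -4 80 0 0 0 0.1; 2 -4 115 0 0 0 0.1; 2 -4 130 0 0 0 0.1; 2 -4 138 0 0 0 0.1")

```text
t: 37.85
tcp_pos: [0.6822, 0.1033, -0.0085]
tool_rot: [0.087, 0.996, -0.0, -0.0]
force: [-0.4, 0.2, 0.1]
finger_gap: 0.551
gripper_force: 0.0
```

Emit:
move_arm(commands="0 0 0 0 0 0 0.1; 0 0 0 0 0 0 -1; 0 0 0 0 0 0 -1; 0 0 0 0 0 0 -1; 0 0 0 0 0 0 -1", grip_force=60)

```text
t: 38.48
tcp_pos: [0.6834, 0.1034, -0.0063]
tool_rot: [0.087, 0.996, 0.0, 0.002]
force: [-0.8, 1.2, 6.0]
finger_gap: 0.397
gripper_force: 60.7
```

Emit:
move_arm(commands="0 0 -10 0 0 0 -1; 0 0 -40 0 0 0 -1; 0 0 -80 0 0 0 -1; 0 0 -80 0 0 0 -1; 0 0 -80 0 0 0 -1")

```text
t: 39.1
tcp_pos: [0.6811, 0.1033, 0.0713]
tool_rot: [0.087, 0.996, -0.0, -0.001]
force: [-0.3, 0.4, -1.2]
finger_gap: 0.402
gripper_force: 60.0
```

```bash
python3 - <<'E'
from h import *
from scipy.spatial.transform import Rotation as R
from ins import rib
t=telemetry.sense();T=t['tcp_pos'];r=R.from_quat(t['tool_rot']).as_matrix()
w,p,c,d,ce=rib(T[0],T[1],80,'d2',T[2]+.009); print(p,c,'offset tool',1e3*(r.T@np.array([p[0]/1e3-T[0],p[1]/1e3-T[1],0])))
go(.5951,.2691,.08,11)
hw=hsv(w)
def ch(p):
    H,S,V=p
    if abs(H-26)<7 and S>150 and V>75: return 'Y' if V>200 else 'y'
    if S>120 and V>140: return '.'
    return '#' if V<35 else ('d' if V<62 else ('g' if V<110 else 'L'))
for v in range(160,300,4): print(v,''.join(ch(hw[v,u]) for u in range(176,344,2)))
E
```

```text
[682.5 103.2  81.7] 0.087 offset tool [-1.44564     0.10796485 -0.00258785]
t39.1 tcp [0.6805 0.1033 0.0705] tooly 80.0 gap 0.40 F [-0.7  0.7 -2.2]| shift [112.9 148.4  -9.5] turn 69.0 (q6->13)
160 ....................................................................................
164 ....................................................................................
168 ....................................................................................
172 ....................................................................................
176 ....................................................................................
180 ....................................................................................
184 ....................................................................................
188 ....................................................................................
192 ....................................................................................
196 ....................................................................................
200 ............
[... 1508 characters left out ...]
#########dLLddd##gYYYYYYYYYYYYYYYYYYYYYYYYYYYYYYYYYY####dgLL#############g...
272 ..#####dddgd#####LLdd###dYYYYYYYYYYYYYYYYYYYYYYYYYYYYYYYYYY####dgLg######ddgd#####..
276 ###################dddd##yyggggg####################dddddd####ddd##################d
280 ##################dddddddLL...............ggggggggggggggggg###dd####################
284 ##################dddd#dLLLL..............gggggggggggggggggd##dd####################
288 ##################ddddddLLLLL.............gggggggggggggggggg##dd####################
292 ###################ddddgLLLLL.............ggggggggggggLLLLLL##dd####################
296 ###################ddddLLLLLL.............ggggggggLLLLLLLLLLg#dd####################
```

```bash
python3 - <<'E'
from h import *
from scipy.spatial.transform import Rotation as R
s=dict(np.load('pics/d2.npz')); t=telemetry.sense();T=t['tcp_pos'];r=R.from_quat(t['tool_rot']).as_matrix(); und=T[2]+.0065; hw=hsv(s)
for c in (210,235,257,280,305):
    V=hw[:,c,2]; k=next(i for i in range(212,120,-1) if V[i]>120); kk=k+(120-V[k])/(V[k+1]-V[k]+1e-9)
    p=atz(s,c,kk,und,True); print(c,'row %.1f'%kk,'off x %.1f'%(1e3*(r.T@(p-T))[0]-23))
yel=(abs(hw[...,0]-26)<7)&(hw[...,1]>150)&(hw[...,2]>200)
for c in(240,257,275):
    rows=np.where(yel[245:300,c])[0]+245
    for rr,sg in((rows.min()-.5,1),(rows.max()+.5,-1)): p=atz(s,c,rr,und+.036,True); print(c,'rib side row %.1f off %.1f'%(rr,1e3*(r.T@(p-T))[0]-7*sg))
E
```

```text
210 row 199.4 off x -4.1
235 row 198.7 off x -3.6
257 row 198.2 off x -3.3
280 row 197.5 off x -2.9
305 row 196.8 off x -2.5
240 rib side row 252.5 off -4.0
240 rib side row 275.5 off -3.6
257 rib side row 251.5 off -3.4
257 rib side row 274.5 off -2.9
275 rib side row 251.5 off -3.4
275 rib side row 274.5 off -2.9
```

```bash
python3 -c "
from h import *
go(.582,.3372,.085,9.3)"
```

```text
t39.1 tcp [0.6805 0.1033 0.0705] tooly 80.0 gap 0.40 F [-0.7  0.7 -2.2]| shift [137.6 213.2 -14.5] turn 70.7 (q6->21)
```

Emit:
move_arm(commands="27 40 -14 0 0 10 -1; 54 80 -14 0 0 20 -1; 81 122 -14 0 0 30 -1; 108 166 -14 0 0 40 -1; 137 212 -14 0 0 50 -1")

```text
t: 39.78
tcp_pos: [0.5821, 0.3367, 0.0839]
tool_rot: [0.503, 0.864, -0.001, -0.001]
force: [0.2, -0.2, -1.0]
finger_gap: 0.404
gripper_force: 60.2
```

Emit:
move_arm(commands="0 0 0 0 0 10 -1; 0 0 0 0 0 20.5 -1; 0 0 10 0 0 20.5 -1; 0 0 30 0 0 20.5 -1; 0 0 40 0 0 20.5 -1")

```text
t: 40.4
tcp_pos: [0.5823, 0.3349, 0.0429]
tool_rot: [0.646, 0.764, -0.002, -0.001]
force: [-0.6, -0.9, -1.6]
finger_gap: 0.403
gripper_force: 60.2
```

```bash
python3 trayfit.py d3 .582 .3372 .0035 9.3
```

```text
t40.5 tcp [0.5819 0.3347 0.0421] tooly 9.5 gap 0.40 F [-0.6  0.2 -1.7]| shift [ 2.4  0.6 38.6] turn 0.2 (q6->21)
```

Emit:
move_arm(commands="1.5 0.5 10 0 0 0 -1; 1.5 0.5 20 0 0 0 -1; 1.5 0.5 25 0 0 0 -1; 1.5 0.5 25 0 0 0 -1; 1.5 0.5 25 0 0 0 -1")

```text
t: 41.08
tcp_pos: [0.5845, 0.3376, 0.0213]
tool_rot: [0.646, 0.763, 0.0, 0.0]
force: [-0.5, -0.4, -1.3]
finger_gap: 0.401
gripper_force: 60.2
```

```bash
python3 trayfit.py d4 .582 .3372 .0035 9.3
```

```text
t41.1 tcp [0.5845 0.3376 0.0214] tooly 9.5 gap 0.40 F [-0.3 -0.  -0.4]| shift [ 0.  -2.6 17.9] turn 0.2 (q6->21)
```

Emit:
move_arm(commands="0 -2 0 0 0 0 -1; 0 -2 5 0 0 0 -1; 0 -2 10 0 0 0 -1; 0 -2 10 0 0 0 -1; 0 -2 10 0 0 0 -1")

```text
t: 41.75
tcp_pos: [0.5821, 0.3371, 0.0108]
tool_rot: [0.646, 0.763, -0.0, -0.0]
force: [0.7, -0.0, -0.9]
finger_gap: 0.398
gripper_force: 60.1
```

```bash
python3 trayfit.py d5 .582 .3372 .0035 9.3
```

```text
t41.8 tcp [0.5823 0.3371 0.0109] tooly 9.5 gap 0.40 F [-0.7  0.4 -1.9]| shift [ 0.1 -0.3  7.4] turn 0.2 (q6->21)
```

Emit:
move_arm(commands="0 0 3 0 0 0 -1; 0 0 6 0 0 0 -1; 0 0 8.5 0 0 0 -1; 0 0 8.5 0 0 0 -1; 0 0 8.5 0 0 0 -1")

```text
t: 42.42
tcp_pos: [0.5821, 0.3372, 0.0037]
tool_rot: [0.646, 0.763, -0.0, 0.0]
force: [-1.4, -0.9, 5.0]
finger_gap: 0.4
gripper_force: 60.9
```

```bash
python3 trayfit.py d6 .582 .3372 .0035 9.3
```

```text
t42.5 tcp [0.5821 0.3372 0.0037] tooly 9.5 gap 0.40 F [-2.2 -0.5  5.8]| shift [ 0.  -0.1  0.2] turn 0.2 (q6->21)
```

Emit:
move_arm(commands="0 0 0 0 0 0 0.0; 0 0 0 0 0 0 0.0; 0 0 -30 0 0 0 0.0; 0 0 -80 0 0 0 0.0; 0 0 -130 0 0 0 0.0")

```text
t: 43.1
tcp_pos: [0.5819, 0.337, 0.133]
tool_rot: [0.646, 0.763, -0.001, -0.0]
force: [0.3, 0.1, 0.1]
finger_gap: 0.503
gripper_force: 0.0
```

```bash
python3 placed.py d7 .5825 .3339 11; python3 -c "
from h import *
go(.583,-.0165,.13,32)"
```

```text
placed rib [582.  334.4  10.4] 0.039
t43.1 tcp [0.5865 0.3389 0.1413] tooly 9.5 gap 0.50 F [1.4 0.5 5.5]| shift [-350.   -62.2   11.3] turn -22.5 (q6->-34)
```

Emit:
move_arm(commands="-58 -9 0 0 0 -4 -0.2; -116 -19 0 0 0 -8 -0.2; -174 -28 0 0 0 -12 -0.2; -232 -38 0 0 0 -16 -0.2; -290 -47 0 0 0 -16 -0.2")

```text
t: 43.78
tcp_pos: [0.5837, 0.0415, 0.1323]
tool_rot: [0.533, 0.846, 0.0, 0.0]
force: [1.1, -0.2, 0.1]
finger_gap: 0.399
gripper_force: 0.0
```

```bash
python3 -c "
from h import *
go(.583,-.0165,.13,32)"
```

```text
t43.8 tcp [0.5837 0.0415 0.1323] tooly 25.5 gap 0.40 F [ 1.1 -0.2  0.1]| shift [-52.1 -25.6   2.3] turn -6.5 (q6->-34)
```

Emit:
move_arm(commands="-26 -13 0 0 0 -3 -0.2; -52 -25 0 0 0 -6.5 -0.2; -52 -25 0 0 0 -6.5 -0.2; -52 -25 0 0 0 -6.5 -0.2; -52 -25 0 0 0 -6.5 -0.2")

```text
t: 44.4
tcp_pos: [0.5834, -0.0132, 0.1323]
tool_rot: [0.484, 0.875, 0.0, -0.0]
force: [0.1, 0.1, 0.6]
finger_gap: 0.401
gripper_force: 0.0
```

```bash
python3 ins.py .583 -.0165 -58 b1
```

```text
rib [582.2 -17.4 -57.9] 0.015 px [256. 185.]
t44.5 tcp [ 0.5834 -0.0132  0.1324] tooly 32.1 gap 0.40 F [0.6 0.4 0.4]| shift [ -2.9  -3.3 116.4] turn -0.0 (q6->-34)
slab comp [ 233  147   46   68 3035]
```

Emit:
move_arm(commands="-3 -3 40 0 0 0 -0.2; -3 -3 80 0 0 0 -0.2; -3 -3 115 0 0 0 -0.2; -3 -3 132 0 0 0 -0.2; -3 -3 140 0 0 0 -0.2")

```text
t: 45.08
tcp_pos: [0.5826, -0.0179, -0.0082]
tool_rot: [0.484, 0.875, -0.0, -0.0]
force: [-0.2, -0.5, -0.1]
finger_gap: 0.402
gripper_force: 0.0
```

Emit:
move_arm(commands="0 0 0 0 0 0 -0.2; 0 0 0 0 0 0 -1; 0 0 0 0 0 0 -1; 0 0 0 0 0 0 -1; 0 0 0 0 0 0 -1", grip_force=60)

```text
t: 45.7
tcp_pos: [0.5838, -0.0187, -0.0061]
tool_rot: [0.485, 0.875, 0.0, 0.001]
force: [-0.1, -1.1, 7.3]
finger_gap: 0.146
gripper_force: 62.2
```

Emit:
move_arm(commands="0 0 -10 0 0 0 -1; 0 0 -40 0 0 0 -1; 0 0 -90 0 0 0 -1; 0 0 -90 0 0 0 -1; 0 0 -90 0 0 0 -1")

```text
t: 46.32
tcp_pos: [0.5819, -0.0184, 0.0824]
tool_rot: [0.485, 0.875, -0.0, -0.0]
force: [0.0, -0.4, -1.5]
finger_gap: 0.144
gripper_force: 61.4
```

```bash
sed -i 's/for i in range(215,120,-1) if V\[i\]>120 and V\[i-3\]>120/for i in range(205,120,-1) if V[i]>120 and V[i-3]>120/' off.py; python3 off.py b2 -.0085 new; python3 -c "
from h import *
go(.5951,.2691,.085,101)"
```

```text
slab edge col 235 row 171.0 offset x from underside edge 1.3
slab edge col 257 row 170.8 offset x from underside edge 1.4
slab edge col 280 row 170.8 offset x from underside edge 1.4
rib top rows 223 285
rib end offset 1.8
rib end offset 2.3
rib mid y offset -0.6
t46.4 tcp [ 0.5814 -0.0182  0.0816] tooly 32.0 gap 0.14 F [-0.4  0.  -0.6]| shift [236.4 163.9  -3.4] turn -69.0 (q6->-77)
```

Emit:
move_arm(commands="47 33 -3 0 0 -10 -1; 94 66 -3 0 0 -20 -1; 141 98 -3 0 0 -30 -1; 188 131 -3 0 0 -40 -1; 236 164 -3 0 0 -50 -1")

```text
t: 47.0
tcp_pos: [0.5952, 0.2699, 0.0832]
tool_rot: [0.067, 0.998, -0.001, -0.002]
force: [0.7, -0.4, -0.0]
finger_gap: 0.143
gripper_force: 61.3
```

Emit:
move_arm(commands="0 0 0 0 0 -10 -1; 0 0 0 0 0 -19 -1; 0 0 20 0 0 -19 -1; 0 0 45 0 0 -19 -1; 0 0 45 0 0 -19 -1")

```text
t: 47.62
tcp_pos: [0.5932, 0.2673, 0.0361]
tool_rot: [-0.095, 0.996, -0.001, -0.004]
force: [-0.5, 0.1, -0.6]
finger_gap: 0.15
gripper_force: 61.4
```

Emit:
move_arm(commands="0 0 0 0 0 0 -1; 0 0 0 0 0 0 -1; 0 0 0 0 0 0 -1; 0 0 0 0 0 0 -1; 0 0 0 0 0 0 -1")

```text
t: 48.25
tcp_pos: [0.5967, 0.2686, 0.0408]
tool_rot: [-0.096, 0.995, 0.0, 0.0]
force: [0.3, -0.3, -0.8]
finger_gap: 0.144
gripper_force: 61.3
```

```bash
python3 trayfit.py b3 .5966 .2694 .0039 101
```

```text
t48.3 tcp [0.5967 0.2686 0.0407] tooly 101.0 gap 0.15 F [-0.2  0.5 -0.1]| shift [-0.1  0.8 36.8] turn 0.0 (q6->-77)
```

Emit:
move_arm(commands="0 1 10 0 0 0 -1; 0 1 20 0 0 0 -1; 0 1 28 0 0 0 -1; 0 1 28 0 0 0 -1; 0 1 28 0 0 0 -1")

```text
t: 48.92
tcp_pos: [0.5962, 0.2695, 0.0121]
tool_rot: [-0.096, 0.995, -0.0, -0.0]
force: [0.1, -0.2, -1.2]
finger_gap: 0.143
gripper_force: 61.3
```

```bash
python3 trayfit.py b4 .5966 .2694 .0039 101
```

```text
t49.0 tcp [0.5963 0.2695 0.0123] tooly 101.0 gap 0.14 F [ 0.   0.3 -0.6]| shift [-0.3 -0.2  8.4] turn 0.0 (q6->-77)
```

Emit:
move_arm(commands="0 0 3 0 0 0 -1; 0 0 6 0 0 0 -1; 0 0 9 0 0 0 -1; 0 0 9 0 0 0 -1; 0 0 9 0 0 0 -1")

```text
t: 49.6
tcp_pos: [0.5963, 0.2695, 0.0039]
tool_rot: [-0.096, 0.995, -0.0, -0.0]
force: [-2.1, -0.7, 3.7]
finger_gap: 0.141
gripper_force: 61.9
```

```bash
python3 trayfit.py b5 .5966 .2694 .0039 101
```

```text
t49.6 tcp [0.5963 0.2695 0.0039] tooly 101.0 gap 0.14 F [-1.7 -2.1  4.4]| shift [-0.3 -0.2 -0. ] turn 0.0 (q6->-77)
```

Emit:
move_arm(commands="0 0 0 0 0 0 -0.3; 0 0 0 0 0 0 -0.2; 0 0 -30 0 0 0 -0.2; 0 0 -80 0 0 0 -0.2; 0 0 -130 0 0 0 -0.2")

```text
t: 50.28
tcp_pos: [0.5962, 0.2694, 0.134]
tool_rot: [-0.096, 0.995, -0.0, -0.001]
force: [0.1, 0.4, 0.1]
finger_gap: 0.401
gripper_force: 0.0
```

```bash
python3 placed.py b6 .5951 .2691 11
```

```text
placed rib [595.1 269.7  11.4] 0.027
```

Emit:
move_arm(commands="13 -58 0 0 0 3 -0.2; 26 -116 0 0 0 6 -0.2; 40 -174 0 0 0 9 -0.2; 53 -232 0 0 0 12.5 -0.2; 66 -290 0 0 0 12.5 -0.2")

```text
t: 50.95
tcp_pos: [0.5869, -0.0296, 0.1332]
tool_rot: [0.013, 1.0, -0.0, 0.0]
force: [1.2, 0.2, -0.2]
finger_gap: 0.403
gripper_force: 0.0
```

```bash
python3 -c "
from h import *
go(.5835,-.1265,.13,88.5)"
```

```text
t51.0 tcp [ 0.5869 -0.0296  0.1332] tooly 88.5 gap 0.40 F [ 1.2  0.2 -0.2]| shift [  0.9 -97.    3.2] turn -0.0 (q6->-101)
```

Emit:
move_arm(commands="0 -40 0 0 0 0 -0.2; 1 -75 0 0 0 0 -0.2; 1 -97 0 0 0 0 -0.2; 1 -97 0 0 0 0 -0.2; 1 -97 0 0 0 0 -0.2")

```text
t: 51.58
tcp_pos: [0.5833, -0.1234, 0.1333]
tool_rot: [0.013, 1.0, 0.0, -0.0]
force: [0.0, 0.9, -0.5]
finger_gap: 0.4
gripper_force: 0.0
```

```bash
python3 ins.py .5835 -.1265 -1.5 c1
```

```text
rib [ 582.7 -127.4    1.7] 0.046 px [254. 182.]
t51.6 tcp [ 0.5833 -0.1231  0.1333] tooly 88.6 gap 0.40 F [ 0.3 -0.4  0.2]| shift [  0.5  -4.3 117.3] turn -3.1 (q6->-104)
slab comp [ 230  143   48   69 3017]
```

Emit:
move_arm(commands="0.5 -4 40 0 0 -3 -0.2; 0.5 -4 80 0 0 -3 -0.2; 0.5 -4 115 0 0 -3 -0.2; 0.5 -4 132 0 0 -3 -0.2; 0.5 -4 140 0 0 -3 -0.2")

```text
t: 52.25
tcp_pos: [0.5829, -0.1277, -0.0071]
tool_rot: [-0.014, 1.0, 0.0, -0.0]
force: [0.0, -0.1, 1.0]
finger_gap: 0.403
gripper_force: 0.0
```

Emit:
move_arm(commands="0 0 0 0 0 0 -0.2; 0 0 0 0 0 0 -1; 0 0 0 0 0 0 -1; 0 0 0 0 0 0 -1; 0 0 0 0 0 0 -1", grip_force=60)

```text
t: 52.88
tcp_pos: [0.5839, -0.1291, -0.0051]
tool_rot: [-0.013, 1.0, -0.001, 0.001]
force: [-0.1, 0.5, 5.7]
finger_gap: 0.149
gripper_force: 62.6
```

Emit:
move_arm(commands="0 0 -10 0 0 0 -1; 0 0 -40 0 0 0 -1; 0 0 -90 0 0 0 -1; 0 0 -90 0 0 0 -1; 0 0 -90 0 0 0 -1")

```text
t: 53.5
tcp_pos: [0.5821, -0.1284, 0.0833]
tool_rot: [-0.013, 1.0, 0.0, -0.0]
force: [-0.8, -0.2, -1.0]
finger_gap: 0.145
gripper_force: 61.7
```

```bash
python3 off.py c2 -.007 new; python3 -c "
from h import *
go(.5011,.3181,.1,101)"
```

```text
slab edge col 235 row 171.6 offset x from underside edge 0.8
slab edge col 257 row 171.5 offset x from underside edge 0.8
slab edge col 280 row 171.6 offset x from underside edge 0.8
rib top rows 224 285
rib end offset 0.9
rib end offset 1.5
rib mid y offset 0.2
t53.5 tcp [ 0.5816 -0.1282  0.0825] tooly 91.5 gap 0.15 F [ 0.1 -0.3 -2.2]| shift [ 68.8 448.2 -17.5] turn -9.5 (q6->-69)
```

Emit:
move_arm(commands="6 40 -17 0 0 0 -1; 15 100 -17 0 0 0 -1; 25 160 -17 0 0 0 -1; 34 215 -17 0 0 0 -1; 42 270 -17 0 0 0 -1")

```text
t: 54.18
tcp_pos: [0.5319, 0.1418, 0.0987]
tool_rot: [-0.013, 1.0, -0.0, -0.002]
force: [1.4, -0.4, -1.3]
finger_gap: 0.142
gripper_force: 61.7
```

Emit:
move_arm(commands="7 45 0 0 0 -3 -1; 14 90 0 0 0 -6 -1; 21 135 0 0 0 -9.5 -1; 28 179 0 0 0 -9.5 -1; 28 179 30 0 0 -9.5 -1")

```text
t: 54.8
tcp_pos: [0.5012, 0.3221, 0.0704]
tool_rot: [-0.098, 0.995, 0.001, 0.002]
force: [-0.4, -0.3, -2.3]
finger_gap: 0.139
gripper_force: 61.7
```

Emit:
move_arm(commands="0 0 15 0 0 0 -1; 0 0 30 0 0 0 -1; 0 0 30 0 0 0 -1; 0 0 30 0 0 0 -1; 0 0 30 0 0 0 -1")

```text
t: 55.42
tcp_pos: [0.5019, 0.3184, 0.0413]
tool_rot: [-0.096, 0.995, 0.0, 0.001]
force: [-0.7, 0.3, -1.3]
finger_gap: 0.147
gripper_force: 61.7
```

```bash
python3 trayfit.py c3 .5021 .3183 .0049 101
```

```text
t55.5 tcp [0.5018 0.3184 0.0413] tooly 101.0 gap 0.15 F [ 0.3 -0.2 -1.1]| shift [-0.3 -0.2 36.4] turn -0.0 (q6->-69)
```

Emit:
move_arm(commands="0 0 10 0 0 0 -1; 0 0 20 0 0 0 -1; 0 0 28 0 0 0 -1; 0 0 28 0 0 0 -1; 0 0 28 0 0 0 -1")

```text
t: 56.1
tcp_pos: [0.501, 0.3184, 0.0123]
tool_rot: [-0.096, 0.995, -0.0, -0.0]
force: [0.3, 0.4, -1.3]
finger_gap: 0.142
gripper_force: 61.7
```

```bash
python3 trayfit.py c4 .5021 .3183 .0049 101
```

```text
t56.1 tcp [0.5011 0.3184 0.0125] tooly 101.0 gap 0.15 F [ 0.5  0.  -1. ]| shift [-0.9 -0.3  7.6] turn 0.0 (q6->-69)
```

Emit:
move_arm(commands="-0.7 0 2 0 0 0 -1; -0.7 0 5 0 0 0 -1; -0.7 0 8.5 0 0 0 -1; -0.7 0 8.5 0 0 0 -1; -0.7 0 8.5 0 0 0 -1")

```text
t: 56.78
tcp_pos: [0.5018, 0.3186, 0.0049]
tool_rot: [-0.096, 0.995, 0.0, 0.0]
force: [-1.5, -0.7, 5.4]
finger_gap: 0.145
gripper_force: 62.6
```

```bash
python3 trayfit.py c5 .5021 .3183 .0049 101
```

```text
t56.8 tcp [0.5019 0.3186 0.0049] tooly 101.0 gap 0.14 F [-1.4 -0.1  5.6]| shift [-0.2 -0.3  0. ] turn 0.0 (q6->-69)
```

Emit:
move_arm(commands="0 0 0 0 0 0 -0.3; 0 0 0 0 0 0 -0.2; 0 0 -30 0 0 0 -0.2; 0 0 -80 0 0 0 -0.2; 0 0 -140 0 0 0 -0.2")

```text
t: 57.45
tcp_pos: [0.5009, 0.318, 0.144]
tool_rot: [-0.096, 0.995, -0.0, -0.002]
force: [1.3, 0.8, -0.4]
finger_gap: 0.401
gripper_force: 0.0
```

Emit:
move_arm(commands="-10 -10 -40 0 0 0 -0.2; -31 -40 -80 0 0 0 -0.2; -31 -40 -120 0 0 0 -0.2; -31 -40 -120 0 0 0 -0.2; -31 -40 -120 0 0 0 -0.2")

```text
t: 58.08
tcp_pos: [0.539, 0.285, 0.2631]
tool_rot: [-0.096, 0.995, -0.0, -0.001]
force: [-1.3, 0.7, 0.3]
finger_gap: 0.401
gripper_force: 0.0
```

```bash
python3 - <<'E'
from ins import *
for x,y in((.5137,.2533),(.5825,.3339),(.5951,.2691),(.5011,.3181)):
    w,p,c,d,ce=rib(x,y,11,'f1',.010); print('placed rib',p,c,'target',x,y)
t=save('top','top2'); h=hsv(t)
for n,x,y,z in(('blue',.433,.037,.045),('orange',.575,-.3473,.07)):
    m=COL['blue'](h) if n=='blue' else (h[...,0]>8)&(h[...,0]<18)&(h[...,1]>195)&(h[...,2]>130)
    print(n,[b for b in blobs(t,m,z+.016,amin=30)])
print('top0 spent home', blobs(dict(np.load('pics/top0.npz')),COL['blue'](hsv(dict(np.load('pics/top0.npz')))),.086))
print('yellow',[b[:2] for b in blobs(t,COL['yellow'](h),.046,amin=12)])
go(.5,.1,.3)
E
```

```text
placed rib [511.4 253.9  10.5] 0.053 target 0.5137 0.2533
placed rib [582.  335.5  10.6] 0.066 target 0.5825 0.3339
placed rib [594.5 269.9  10.1] 0.016 target 0.5951 0.2691
placed rib [500.6 319.8   9. ] 0.048 target 0.5011 0.3181
blue [(array([246.9, 235.2]), array([432.8,  39.2]), array([48.6, 30.2]), 84.9)]
orange [(array([385.7, 184.3]), array([ 571.8, -341.1]), array([50.4, 35.6]), -2.4)]
top0 spent home [(array([385.7, 184.3]), array([ 571.8, -341.1]), array([50.4, 35.5]), -2.4)]
yellow [(array([147.9, 211.6]), array([499.6, 320.4])), (array([171. , 207.7]), array([510.9, 254.9])), (array([166.2, 178.9]), array([593.8, 271. ])), (array([416.4, 116.9]), array([ 812.6, -487. ]))]
t58.3 tcp [0.539  0.2851 0.2625] tooly 101.0 gap 0.40 F [ 0.3 -0.2 -0.2]| shift [  73.7 -174.3  -37.5] turn 0.0 (q6->-90)
```

```bash
python3 - <<'E'
from h import *
s=dict(np.load('pics/top2.npz')); r=blobs(s,COL['red'](hsv(s)),.132,amin=12); print(r)
if any(np.hypot(*(b[0]-[389.7,218.3]))<.7 for b in r): print(ticket.sign_off())
E
```

```text
[(array([388.9, 218. ]), array([ 475.1, -333.3]), array([29.1, 15.7]), -89.9)]
```

```bash
python3 -c "
from station import ticket
print(ticket.sign_off())"
```

```text
the job is handed in; nothing more can be done
None
```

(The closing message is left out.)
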